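# Make up a graded multiplate stream sampler

### The job

Make up the stream-invertebrate sampler on its stand for the next field trip. Take the black keeper cap off the spindle and stand it in the narrowest cell of the grey parts tray, then lift the white storage sleeve off and stand it upright in the widest cell. Thread all the collector plates lying on the bench onto the spindle, hubs up, in order of hub height with the shortest at the bottom so that the gaps widen upwards, each resting on the one below, and finally push the keeper cap back fully onto the spindle; leave the sleeve in its cell and the glassware and bottle near the work where they are.

Things in the scene. Friction and masses are not known exactly. Their poses are not given: they have to be found in the camera images.
- stand: assembly stand, fixed to the bench: dark steel foot, 120 mm across and 14 mm high, with a shoulder (44 mm across) whose top is 18 mm above the bench; from it rises a bright vertical spindle of 12 mm, 150 mm long, its last 8 mm tapered to 6 mm. Origin: centre of the underside, z up along the spindle. Parts threaded on the spindle rest on the shoulder or on one another
- spindle_tip (a point): top end of the spindle, on its axis, 168 mm above the bench
- cap: black push-on keeper cap, 52 mm high: skirt 38 mm across and 30 mm high with a blind 15 mm bore, 26 mm deep, open below; above it a ribbed grip 28 mm across and 22 mm high. Origin: centre of the underside, z up. About 60 g. Starts on the spindle tip; fully on, the end of its bore rests on the tip, so that its underside is 142 mm above the bench. Held by its own weight only: it lifts straight off
- sleeve: white plastic tube, 34 mm across, 18 mm bore, 108 mm long, about 90 g. Starts upright on the spindle, standing on the shoulder under the cap, so that its top is 126 mm above the bench and the spindle stands out 42 mm above it. Origin: centre of its lower end, z along the tube (up)
- tray: grey open parts tray, fixed to the bench, 120 mm (x) by 216 mm (y) and 36 mm high, on rubber feet; the floor on which parts stand is 9 mm above the bench, walls are 3 mm thick, inner dividers rise 24 mm above the floor. Along its -x side runs a trough 38 mm wide with forceps in it; behind that lie three cells, each 73 mm deep in x and, from +y to -y, 84, 64 and 56 mm wide; the middle one holds a hand lens. Origin: centre of the underside
- wide_cell (a point): middle of the floor of the widest cell (73 x 84 mm), the sleeve's place; axes as the tray's, z up
- narrow_cell (a point): middle of the floor of the narrowest cell (73 x 56 mm), the cap's place; axes as the tray's, z up
- plate_14: collector plate: brown hardboard disc, 76 mm across and 4 mm thick, with a white nylon hub standing on its middle, 32 mm across and 14 mm high (whole part 18 mm high); a 16 mm bore runs right through. Starts flat on the bench with the hub up. Origin: centre of the underside, z up through the hub. About 47 g, scaled by up to 1.3 either way. May be absent. It slides freely down the spindle when let go on its tip
- plate_22: collector plate: brown hardboard disc, 76 mm across and 4 mm thick, with a white nylon hub standing on its middle, 32 mm across and 22 mm high (whole part 26 mm high); a 16 mm bore runs right through. Starts flat on the bench with the hub up. Origin: centre of the underside, z up through the hub. About 51 g, scaled by up to 1.3 either way. May be absent. It slides freely down the spindle when let go on its tip
- plate_30: collector plate: brown hardboard disc, 76 mm across and 4 mm thick, with a white nylon hub standing on its middle, 32 mm across and 30 mm high (whole part 34 mm high); a 16 mm bore runs right through. Starts flat on the bench with the hub up. Origin: centre of the underside, z up through the hub. About 55 g, scaled by up to 1.3 either way. May be absent. It slides freely down the spindle when let go on its tip
- plate_38: collector plate: brown hardboard disc, 76 mm across and 4 mm thick, with a white nylon hub standing on its middle, 32 mm across and 38 mm high (whole part 42 mm high); a 16 mm bore runs right through. Starts flat on the bench with the hub up. Origin: centre of the underside, z up through the hub. About 59 g, scaled by up to 1.3 either way. May be absent. It slides freely down the spindle when let go on its tip
- petri_dish: bystander: petri dish, 59 mm across, 15 mm high; origin at the centre of the underside
- dropper: bystander: amber dropper bottle, 33 mm across, 102 mm high; origin at the centre of the underside
- beaker: bystander: glass beaker, 75 mm across, 94 mm high; origin at the centre of the underside
Mind the look-alikes: they are no part of the job. What is shaped like the plate_30 but pink is not meant.

How it is judged (in metres and radians):
On the way, in this order (a step that is already met when the one before it is completed fails the run):
1. the keeper cap is off the spindle and stands, let go, in the tray's narrowest cell (x of cap in the frame of narrow_cell between -0.021 and 0.021 m and y of cap in the frame of narrow_cell between -0.012 and 0.012 m and z of cap in the frame of narrow_cell between -0.005 and 0.005 m and angle between cap's own z axis and vertical below 0.12 rad and contact force between the fingers and cap below 0.3 N), for 0.2 s.
2. the sleeve is off the spindle and stands upright, let go, in the widest cell (x of sleeve in the frame of wide_cell between -0.023 and 0.023 m and y of sleeve in the frame of wide_cell between -0.028 and 0.028 m and z of sleeve in the frame of wide_cell between -0.005 and 0.005 m and angle between sleeve's own z axis and vertical below 0.12 rad and contact force between the fingers and sleeve below 0.3 N), for 0.2 s.
3. all the plates present are on the spindle, hubs up, shortest hub lowest, each resting on the one below (horizontal distance between each of plate_14, plate_22, plate_30, plate_38 and spindle_tip below 0.006 m and angle between each of plate_14, plate_22, plate_30, plate_38's own z axis and vertical below 0.12 rad and z of plate_14 in the frame of stand between 0.015 and 0.021 m and linear speed of each of plate_14, plate_22, plate_30, plate_38 below 0.03 m/s and contact force between the fingers and plate_14 below 0.3 N and (z of plate_22 in the frame of stand between 0.015 and 0.021 m or z of plate_22 in the frame of stand between 0.033 and 0.039 m) and contact force between the fingers and plate_22 below 0.3 N and (z of plate_30 in the frame of stand between 0.033 and 0.039 m or z of plate_30 in the frame of stand between 0.041 and 0.047 m or z of plate_30 in the frame of stand between 0.059 and 0.065 m) and contact force between the fingers and plate_30 below 0.3 N and (z of plate_38 in the frame of stand between 0.059 and 0.065 m or z of plate_38 in the frame of stand between 0.067 and 0.073 m or z of plate_38 in the frame of stand between 0.075 and 0.081 m or z of plate_38 in the frame of stand between 0.093 and 0.099 m) and contact force between the fingers and plate_38 below 0.3 N and z of each of plate_22, plate_30, plate_38 in the frame of plate_14 above 0.012 m and z of each of plate_30, plate_38 in the frame of plate_22 above 0.012 m and z of plate_38 in the frame of plate_30 above 0.012 m), for 0.2 s.
At the end, for the whole second after the job is handed in: Plates present threaded hub up (6 mm of the axis, tilt < 0.12 rad), shortest hub lowest, each within 3 mm of resting on the one below; cap fully on the tip (4 mm in height, 6 mm off axis, tilt < 0.15); sleeve upright (0.12) on the widest cell's floor; all let go and still (all of step 2 and all of step 3 and horizontal distance between cap and spindle_tip below 0.006 m and z of cap in the frame of stand between 0.138 and 0.146 m and angle between cap's own z axis and vertical below 0.15 rad and linear speed of cap below 0.03 m/s and contact force between the fingers and cap below 0.3 N); the robot touches nothing.
It fails at once if the petri dish is pushed more than 30 mm or knocked over (distance of petri_dish from where it was at the start of the episode above 0.03 m or angle between petri_dish's own z axis and vertical above 0.5 rad).
It fails at once if the dropper bottle is pushed more than 30 mm or knocked over (distance of dropper from where it was at the start of the episode above 0.03 m or angle between dropper's own z axis and vertical above 0.5 rad).
It fails at once if the beaker is pushed more than 30 mm or knocked over (distance of beaker from where it was at the start of the episode above 0.03 m or angle between beaker's own z axis and vertical above 0.5 rad).
Of plate_14, plate_22, plate_30, plate_38 only 3 to 4 are there at a start; the rules pass over those that are not, and their reading is None.
At some moment in a run one of plate_14, plate_22, plate_30, plate_38 may be knocked a few centimetres aside while the robot is not near it.
It also fails if it takes over 208 s, if anything falls off the work surface, if the arm or the gripper's body presses on something with over 40 N, if the wrist force passes 120 N, or if a joint passes its speed limit or range.

### The arm

A 6-joint arm with a two-finger parallel gripper is mounted at the origin on a cart in front of the work surface, level with it; the furniture and walls round the work are solid. World frame = base frame: x ahead of the robot, y to its left, z up, the work surface at z = 0. Lengths are in mm, angles in rad, forces in N, time in s.
With the tool pointing down it reaches from about 400 to 925 mm from the base axis. Payload 12.5 kg.
Tool frame: the origin (TCP) lies on the centre line of the jaws, within the pads' length; the fingertips stand 14 mm ahead of it and the grasp point (between the pads) lies 5 mm behind it; z points along the fingers, y is the direction in which the jaws open and shut (so a half turn about z gives the same grasp; the last joint's range is limited). The gripper opens to 95 mm and grips with 3 to 60 N. Pads are 20 mm wide; open, the fingers measure 119 mm over their backs; the gripper's body (75 mm by 180 mm) begins 59 mm behind the grasp point.
Start: joints at [-1.328, 0.491, 1.559, -0, 1.092, -0.106], TCP at [213.63, -587.373, 228.661] pointing down, gripper open.
Joint ranges: [-3.1, 3.1], [-0.84, 2.19], [0.05, 2.79], [-1.13, 4.28], [0.06, 2.93], [-2.69, 2.69]. Speed limits (rad/s): [2.22, 2.22, 2.79, 3.14, 3.14, 3.14].

### API

Orientations are given as [roll, pitch, yaw] about the fixed x, y, z axes, in that order (R = Rz(yaw) Ry(pitch) Rx(roll)).
In Python, from cell import * gives the robot as it stands.
- The arm moves only by the tool play_rows, never from a script. Its argument "moves" is a list of rows, each a list of 7 numbers: the shift along the tool's x, y, z in m, then the turn, a rotation vector about the tool's x, y, z in rad, then the opening in per cent of the stroke, from 0 (shut) to 100 (fully open). In form: [[tx, ty, tz, ax, ay, az, claw], ...]. A call has 1 to 8 rows; each row shifts and turns the pose as measured when the row begins, along the tool's axes as they then stand; what a row does not reach is not made up. A row lasts 1/10 s, in which the tool goes at most 50 mm and 8.59 degrees, less where a joint would pass 70% of its speed; a pose out of reach is approached as far as the arm can. A call is refused whole if a number of a shift passes 0.05 or a number of a turn 0.15, either way. A call with a gripper value outside its range is refused whole. The fingers move at their own pace and stop on an object; the grip force is fixed at half the most. Time passes only in rows, so rows that do not move let the fingers close. It gives the time, the measured TCP pose, the force and the opening at its end, in the units of the state.
- state(): the state, without advancing time (a new reading comes with each control period).
- read_camera(name): name is "scene" or "top" or "wrist"; returns a dict with "img" (384x512x3 uint8, red, green, blue), "fx", "fy", "cx", "cy" (pixels), "R" (3x3) and "t" (3): a world point X has camera coordinates R X + t. Camera axes: x right, y down, z forward; pixel columns grow to the right and rows downward; lengths in mm; the calibration is good to about 2 mm. The wrist camera is an equidistant fisheye: a pixel r from the principal point sees the ray r / f radians off the axis. A picture is of the moment at which its call begins. There is no depth.
- job_done(): hands the job in, once; it reports no verdict.
The state is a dict: "t": time; "joints": joint angles; "qvel": joint speeds; "tau": joint torques, N m; "eef_pos": TCP position; "tcp_rot": TCP orientation; "ft_force": force on the tool from outside, world axes, zero at the start; "moment": the same for the moment, N m; "opening": opening from 0.0 (shut) to 1.0 (fully open).
Only numpy, scipy, OpenCV 4.12 (cv2) and the standard library are available. Lean on these libraries where they do the work, as an engineer would, in place of code of your own. Each camera call takes 0.05 s, during which the arm holds its last target.

## Working session

There is one attempt and no reset: what is moved stays moved. The work goes in short steps, Python scripts to look and compute and a tool call to move; the robot and the scene stay as the last step left them, time stands still between calls to the robot, and variables do not carry over. Pictures are saved under pics/ and viewed, and the job is handed in when it is done.

Besides the shell and the picture viewer there is one more tool, called after ">>>" by a JSON object that holds its "name" and its "arguments". play_rows: Moves the arm, as the interface text tells. Its arguments: {"type":"object","properties":{"moves":{"type":"array"}},"required":["moves"]}

```bash
ls; mkdir -p pics
python3 - <<'E'
from cell import *
import cv2
print(state())
for n in ("scene","top","wrist"):
    c=read_camera(n); cv2.imwrite(f"pics/{n}0.png",c["img"][:,:,::-1]); print(n,{k:v for k,v in c.items() if k!="img"})
E
```

```text
pics
{'t': 0.0, 'joints': array([-1.32758137e+00,  4.91585179e-01,  1.55947828e+00, -1.79094795e-05,
        1.09170187e+00, -1.05587638e-01]), 'qvel': array([ 7.49944608e-04,  7.24951524e-04, -4.51669225e-05,  9.41975977e-04,
        1.55392707e-03, -3.56644200e-04]), 'tau': array([ 1.90132843e-03, -6.12634563e+01, -2.58178407e+01,  6.92537846e-02,
        4.83192690e-02, -1.21716175e-04]), 'eef_pos': array([ 213.57397465, -587.11841555,  228.03589958]), 'tcp_rot': array([-3.14042484e+00, -1.07794878e-04,  3.48810797e-01]), 'ft_force': array([-0.40042654,  0.3866648 , -0.4624334 ]), 'moment': array([ 0.02072639, -0.01852901,  0.03304632]), 'opening': 1.0032158872204389}
scene {'fx': 483.93344991360885, 'fy': 483.93344991360885, 'cx': 257.0969642990333, 'cy': 180.25404823465712, 'R': array([[-0.76952243, -0.63859646, -0.00545724],
       [-0.54093537,  0.65633326, -0.52594256],
       [ 0.33944683, -0.40177258, -0.85050258]]), 't': array([517.16994828, 259.48055467, 998.79776663])}
top {'fx': 366.35485218963646, 'fy': 366.35485218963646, 'cx': 252.04756345170892, 'cy': 197.16020181958103, 'R': array([[-0.01898365, -0.99957706, -0.02203023],
       [-0.99558341,  0.02092485, -0.09151948],
       [ 0.09194175,  0.02019556, -0.99555957]]), 't': array([160.32695141, 588.24286927, 932.88957814])}
wrist {'fx': 297.3186396354542, 'fy': 297.3186396354542, 'cx': 255.91224642025483, 'cy': 190.98351266915228, 'R': array([[ 0.34204353, -0.93968289, -0.0015094 ],
       [-0.89792445, -0.32731619,  0.29427164],
       [-0.27701608, -0.09929839, -0.95572063]]), 't': array([-626.48236018,  -34.7294521 ,  393.48373212])}
```

View pics/scene0.png

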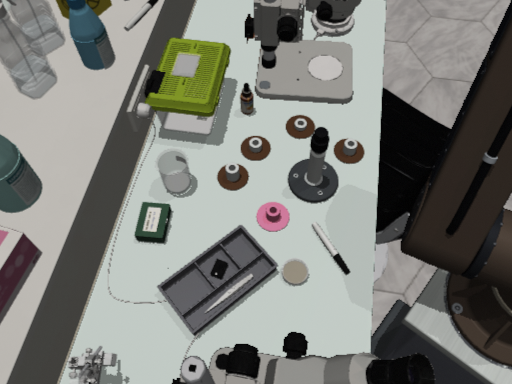

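View pics/top0.png

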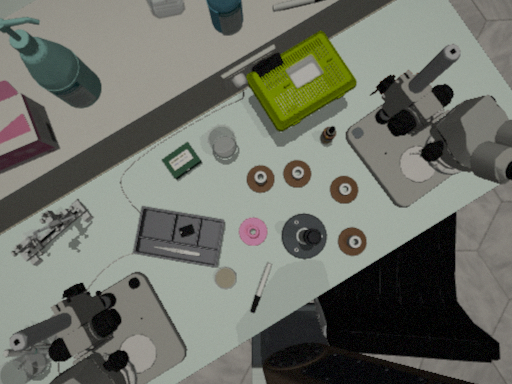

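View pics/wrist0.png

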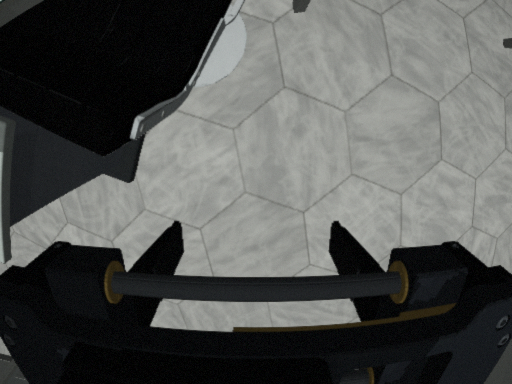

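The scene view shows four brown plates at about (232,175), (256,147), (301,126) and (349,150). The stand, with cap and sleeve, is at (315,175), the tray at (218,278) and the dish at (295,271). The pink look-alike is at (273,215), the beaker at (175,172) and the dropper at (247,100). Next I'll make enlarged crops.

```bash
cat > h.py <<'E'
import numpy as np, cv2
def K(c): return np.array([[c["fx"],0,c["cx"]],[0,c["fy"],c["cy"]],[0,0,1]])
def ray(c,u,v):
    d=np.array([(u-c["cx"])/c["fx"],(v-c["cy"])/c["fy"],1.0]); 
    return -c["R"].T@c["t"], c["R"].T@d
def onz(c,u,v,z):
    o,d=ray(c,u,v); return o+d*(z-o[2])/d[2]
def proj(c,X):
    p=c["R"]@np.asarray(X,float)+c["t"]; return np.array([c["fx"]*p[0]/p[2]+c["cx"],c["fy"]*p[1]/p[2]+c["cy"]])
def tri(c1,p1,c2,p2):
    o1,d1=ray(c1,*p1);o2,d2=ray(c2,*p2)
    A=np.stack([d1,-d2],1); s=np.linalg.lstsq(A,o2-o1,rcond=None)[0]
    a=o1+d1*s[0];b=o2+d2*s[1]; return (a+b)/2,np.linalg.norm(a-b)
def blobs(mask,amin):
    n,l,s,ct=cv2.connectedComponentsWithStats(mask.astype(np.uint8)); 
    return [(ct[i],s[i],(l==i)) for i in range(1,n) if s[i][4]>=amin]
E
python3 - <<'E'
from cell import *; from h import *
for n,(x0,x1,y0,y1),f in (("scene",(150,380,90,340),3.0),("top",(120,380,110,300),3.0)):
    c=read_camera(n); im=c["img"][y0:y1,x0:x1,::-1]
    im=cv2.resize(im,None,fx=f if n=="top" else 2.4,fy=f if n=="top" else 2.4,interpolation=cv2.INTER_CUBIC); cv2.imwrite(f"pics/{n}_crop1.png",im); print(im.shape)
    hsv=cv2.cvtColor(c["img"],cv2.COLOR_RGB2HSV)
    m=((hsv[...,0]<20)&(hsv[...,1]>80)&(hsv[...,2]>40)&(hsv[...,2]<190))
    for ct,s,_ in blobs(m,100): print(n,ct.round(1),s,onz(c,*ct,4).round(1))
E
```

```text
(600, 552, 3)
scene [299.8 127.5] [286 115  29  23 360] [609.5 -96.    4. ]
scene [255.1 149.4] [241 136  29  24 365] [654.   29.8   4. ]
scene [347.8 152.8] [334 139  30  24 354] [ 470.1 -108.5    4. ]
scene [232.7 178.9] [218 165  30  25 389] [639.9 130.2   4. ]
(570, 780, 3)
top [296.6 173.7] [284 161  27  26 425] [654.6  27.5   4. ]
top [260.1 179. ] [247 166  27  26 408] [642.3 126.3   4. ]
top [343.3 189.4] [331 176  27  27 438] [609.3 -96.1   4. ]
top [351.1 241. ] [339 228  27  27 436] [ 471.5 -111.     4. ]
```

View pics/scene_crop1.png

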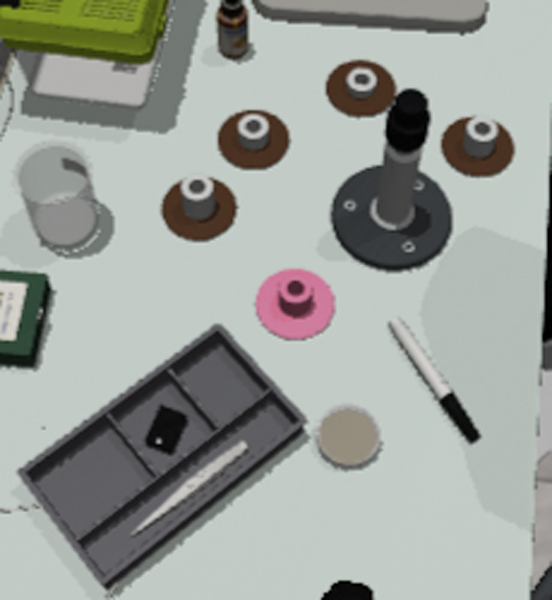

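View pics/top_crop1.png

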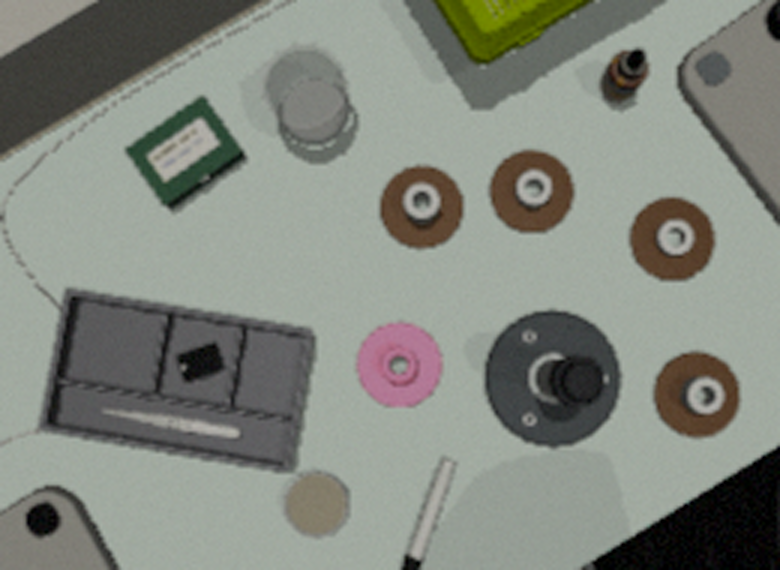

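The crops show four brown plates with white hubs and the pink plate, which is the look-alike and stays put. The narrow cell is at the right end of the tray in the top view, nearest the dish and the pink plate. I'll measure the centres, hub heights, stand, cap and tray by triangulation.

```bash
cat > meas.py <<'E'
from cell import *; from h import *
def plates(verbose=True):
    S={}
    for n in("scene","top"):
        c=read_camera(n);hsv=cv2.cvtColor(c["img"],cv2.COLOR_RGB2HSV)
        m=((hsv[...,0]<20)&(hsv[...,1]>80)&(hsv[...,2]>40)&(hsv[...,2]<190)).astype(np.uint8)
        out=[]
        for ct,s,bm in blobs(m,150):
            cs,_=cv2.findContours(bm.astype(np.uint8),cv2.RETR_EXTERNAL,cv2.CHAIN_APPROX_NONE)
            h=cv2.convexHull(max(cs,key=cv2.contourArea)); 
            e=cv2.fitEllipse(h)[0]; 
            x,y,w,hh=s[:4]; roi=np.zeros(m.shape,bool); roi[y-4:y+hh,x:x+w]=1
            w_=roi&(hsv[...,1]<30)&(hsv[...,2]>175)
            hm=np.zeros(m.shape,np.uint8); cv2.ellipse(hm,(int(round(e[0])),int(round(e[1]))-(3 if n=="scene" else 0)),(9,10),0,0,360,1,-1)
            w_&=hm.astype(bool)
            bs=blobs(w_,5); 
            wt=None
            if bs:
                b=max(bs,key=lambda b:b[1][4]); cs,_=cv2.findContours(b[2].astype(np.uint8),cv2.RETR_EXTERNAL,cv2.CHAIN_APPROX_NONE)
                hh_=cv2.convexHull(cs[0]); (wt,r)=cv2.minEnclosingCircle(hh_); x0,y0,ww,h2=cv2.boundingRect(cs[0]); wt=(x0+(ww-1)/2,y0+(h2-1)/2)
            P=onz(c,*e,4)
            out.append((P,wt,s[4],e))
        S[n]=(c,out)
    res=[]
    for P,w,a,e in S["scene"][1]:
        if not S["top"][1]: continue
        P2,w2,a2,e2=min(S["top"][1],key=lambda q:np.linalg.norm(q[0]-P))
        if np.linalg.norm(P2-P)>25: print("unpaired",P);continue
        T,err=tri(S["scene"][0],w,S["top"][0],w2) if w and w2 else (None,None)
        res.append((P,P2,T,err)); print("scene",P.round(1),e,"top",P2.round(1),e2,"hub",None if T is None else T.round(1),err)
    return res
if __name__=="__main__": plates()
E
python3 meas.py
python3 - <<'E'
from cell import *; from h import *
C={n:read_camera(n) for n in("scene","top")}
s,t=C["scene"],C["top"]
# dark masks for cap / foot
for n,c in C.items():
    g=c["img"].max(2); 
    for ct,st,_ in blobs(g<25,60):
        if 150<ct[0]<400 and 90<ct[1]<340: print(n,"dark",ct.round(1),st)
def sc(u,v): return (150+(u+.5)/2.4-.5,90+(v+.5)/2.4-.5)
def tc(u,v): return (120+(u+.5)/3-.5,110+(v+.5)/3-.5)
print("cap top",tri(s,sc(411,100),t,tc(587,378)))
print("foot top: ",onz(s,*sc(392,216),14),onz(t,*tc(553,377),14))
# tray rim corners z36
print("tray scene"); 
for p in ((219,325),(306,422),(108,588),(20,474)): print(onz(s,*sc(*p),36).round(1))
print("tray top")
for p in ((313,330),(295,468),(42,428),(68,290)): print(onz(t,*tc(*p),36).round(1))
print("dish",onz(s,*sc(348,436),15),onz(t,*tc(317,503),15))
print("pink",onz(s,*sc(295,303),4),onz(t,*tc(400,364),4))
print("beaker base",onz(s,*sc(66,220),2), onz(t,*tc(317,123),2))
print("dropper base",onz(s,*sc(233,48),2))
E
```

```text
scene [611. -99.   4.] (300.01519775390625, 126.48280334472656) top [609.8 -97.    4. ] (343.59564208984375, 189.24038696289062) hub None None
scene [657.1  25.7   4. ] (255.1106719970703, 147.71957397460938) top [655.8  27.    4. ] (296.7511901855469, 173.31141662597656) hub None None
scene [ 472.4 -114.8    4. ] (348.4877624511719, 150.66574096679688) top [ 471.4 -112.9    4. ] (351.8292541503906, 241.04812622070312) hub None None
scene [645.  125.3   4. ] (232.47280883789062, 176.40005493164062) top [643.9 126.4   4. ] (260.07745361328125, 178.46817016601562) hub None None
scene dark [319.4 140.4] [311 128  18  25 339]
scene dark [340.9 263.2] [334 254  15  20 105]
scene dark [219.  268.4] [211 259  17  20 188]
top dark [399.1 122.4] [376 110  40  26 566]
top dark [393.4 318.9] [  263   213   236   171 19115]
top dark [186.7 230.1] [180 225  14  12  97]
top dark [254.8 303.3] [251 296   9  16  61]
cap top (array([490.47197447,  11.22380095, 194.12765353]), np.float64(0.2418589698386311))
foot top:  [487.07058655  15.33363182  14.        ] [488.94847282  14.0116238   14.        ]
tray scene
[533.1 222.5  36. ]
[413.5 245.5  36. ]
[448.3 458.3  36. ]
[571.7 436.9  36. ]
tray top
[533.6 222.3  36. ]
[416.  239.1  36. ]
[453.8 457.4  36. ]
[572.6 435.9  36. ]
dish [381.54012459 225.20597463  15.        ] [383.63467323 222.64420363  15.        ]
pink [503.58758352 147.35667715   4.        ] [502.84987648 148.21267331   4.        ]
beaker base [738.86515464 219.30336674   2.        ] [722.98815152 219.70171696   2.        ]
dropper base [753.68606527 -55.84198212   2.        ]
```

Run:
```python
from cell import *; from h import *
s=read_camera("scene");t=read_camera("top")
def sc(u,v): return (150+(u+.5)/2.4-.5,90+(v+.5)/2.4-.5)
def tc(u,v): return (120+(u+.5)/3-.5,110+(v+.5)/3-.5)
for nm,P,a,b in (("A",(644.5,126),(198,188),(422,201)),("B",(656.5,26.3),(253,128),(534,186)),("C",(610.4,-98),(362,80),(676,237)),("D",(472,-114),(482,130),(706,395)),("pink",(503,148),(296,289),(400,364))):
    print(nm,"tri",tri(s,sc(*a),t,tc(*b))[0].round(1))
    # height from disc->hub offset in scene only
    z=np.arange(10,50,.5); d=[np.linalg.norm(proj(s,(*P,k))-sc(*a)) for k in z]; print("  scene h",z[np.argmin(d)],min(d))
# big crops
tiles=[]
for c,h in ((s,1),(t,0)):
    row=[]
    for P in ((644.5,126),(656.5,26.3),(610.4,-98),(472,-114)):
        u,v=proj(c,(*P,15)).round().astype(int); row.append(cv2.resize(c["img"][v-20:v+20,u-20:u+20,::-1],(200,200),interpolation=cv2.INTER_NEAREST))
    tiles.append(np.hstack(row))
cv2.imwrite("pics/hubs.png",np.vstack(tiles))
```

```text
A tri [643.  125.7  43.1]
  scene h 42.0 0.556469198819778
B tri [656.6  26.5  25.2]
  scene h 25.0 0.04542820777375651
C tri [609.3 -96.8  21.6]
  scene h 19.5 0.1511445733627265
D tri [ 471.4 -113.5   34.8]
  scene h 34.0 0.21062465553364573
pink tri [502.9 147.7  33.5]
  scene h 34.0 0.10627396578208324
```

View pics/hubs.png

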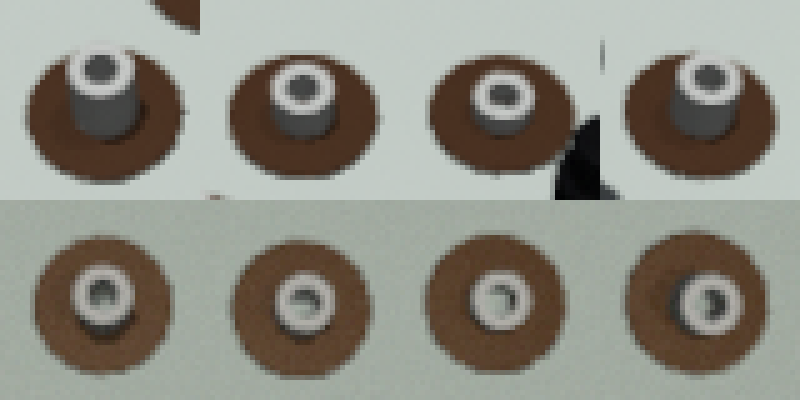

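Plates identified:
- A at (644,126) has its hub top at about 42, so it is plate_38.
- B at (656.5,26.5) is at about 26: plate_22.
- C at (610,-98) is at about 19: plate_14.
- D at (472,-114) is at about 34: plate_30.

The stand axis is at about (489,13) and the tray yaw is about -0.18. The narrow cell is at (499,260) and the wide cell at (524,398). First I'll move over the cap.

```bash
cat > go.py <<'E'
import sys; from cell import *; import numpy as np
from scipy.spatial.transform import Rotation as Ro
s=state(); p=np.array(s["eef_pos"]); Rt=Ro.from_euler("xyz",s["tcp_rot"])
print("t",round(s["t"],2),"p",p.round(1),"rpy",np.round(s["tcp_rot"],3),"F",np.round(s["ft_force"],1),"open",round(s["opening"],3),"j6",round(s["joints"][5],2))
if len(sys.argv)>4:
    x,y,z,yaw=map(float,sys.argv[1:5])
    d=Rt.inv().apply(np.array([x,y,z])-p)/1000
    Rg=Ro.from_euler("xyz",[np.pi,0,yaw]); rv=(Rt.inv()*Rg).as_rotvec()
    print("tool shift m",d.round(4),"turn",rv.round(3),"rows",int(np.ceil(max(np.abs(d).max()/.048,np.abs(rv).max()/.14))))
E
python3 go.py 489.5 12.5 260 0
```

```text
t 0.55 p [ 213.6 -587.4  228.6] rpy [3.142 0.    0.349] F [-0.1 -1.4 -0.8] open 1.001 j6 -0.11
tool shift m [ 0.4643 -0.4694 -0.0314] turn [0.    0.    0.349] rows 10
```

>>> {"name": "play_rows", "arguments": {"moves": [[0.043,-0.043,-0.004,0,0,0,100],[0.043,-0.043,-0.004,0,0,0,100],[0.043,-0.043,-0.004,0,0,0,100],[0.043,-0.043,-0.004,0,0,0,100],[0.043,-0.043,-0.004,0,0,0,100],[0.043,-0.043,-0.004,0,0,0,100],[0.043,-0.043,-0.004,0,0,0,100],[0.043,-0.043,-0.004,0,0,0,100]]}}

```text
t: 1.35
eef_pos: [383.0, -223.9, 254.3]
tcp_rot: [3.139, -0.001, 0.34]
ft_force: [1.0, -0.8, -1.0]
opening: 1.002
```

```bash
python3 go.py 489.5 12.5 260 0
```

```text
t 1.35 p [ 383.  -223.9  254.3] rpy [ 3.139e+00 -1.000e-03  3.400e-01] F [ 1.  -0.8 -1. ] open 1.002 j6 0.55
tool shift m [ 0.1792 -0.1873 -0.006 ] turn [ 0.002 -0.001  0.34 ] rows 4
```

>>> {"name": "play_rows", "arguments": {"moves": [[0.034,-0.036,-0.001,0,0,0,60],[0.034,-0.036,-0.001,0,0,0,60],[0.034,-0.036,-0.001,0,0,0,60],[0.034,-0.036,-0.001,0,0,0,60],[0.034,-0.036,-0.001,0,0,0,60],[0,0,0,0,0,0.14,60],[0,0,0,0,0,0.14,60],[0,0,0,0,0,0.06,60]]}}

```text
t: 2.15
eef_pos: [484.7, 12.4, 261.2]
tcp_rot: [3.139, -0.007, -0.003]
ft_force: [0.4, -1.0, 0.8]
opening: 0.597
```

```bash
python3 go.py 489.5 12.5 260 0
python3 - <<'E'
from cell import *; from h import *
for n in("wrist","top"):
    c=read_camera(n); cv2.imwrite(f"pics/{n}_cap.png",c["img"][:,:,::-1])
E
```

```text
t 2.15 p [484.7  12.4 261.2] rpy [ 3.139e+00 -7.000e-03 -3.000e-03] F [ 0.4 -1.   0.8] open 0.597 j6 1.47
tool shift m [ 0.0048 -0.0001  0.0013] turn [ 0.003 -0.007 -0.003] rows 1
```

View pics/wrist_cap.png

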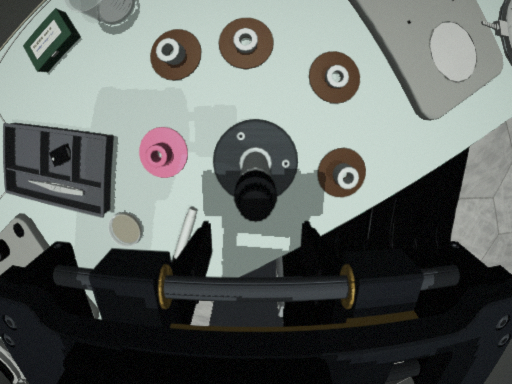

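The wrist view shows the cap midway between the fingers, at about (256,195), with its lower end at about (256,215). I'll check the position through the fisheye model.

```bash
cat >> h.py <<'E'
def frayz(c,u,v,z):
    dx,dy=(u-c["cx"]),(v-c["cy"]); r=np.hypot(dx,dy); th=r/c["fx"]
    d=np.array([np.sin(th)*dx/max(r,1e-9),np.sin(th)*dy/max(r,1e-9),np.cos(th)]); o=-c["R"].T@c["t"]; d=c["R"].T@d
    return o+d*(z-o[2])/d[2]
def fproj(c,X):
    p=c["R"]@np.asarray(X,float)+c["t"]; r=np.hypot(p[0],p[1]); th=np.arctan2(r,p[2]); return np.array([c["cx"]+c["fx"]*th*p[0]/r,c["cy"]+c["fx"]*th*p[1]/r])
E
python3 - <<'E'
from cell import *; from h import *
c=read_camera("wrist")
im=c["img"]; cv2.imwrite("pics/wz.png",cv2.resize(im[110:240,190:330,::-1],None,fx=5,fy=4.5,interpolation=cv2.INTER_CUBIC)) 
for z,k in ((194,"captop"),(172,"skirt top"),(142,"under"),(18,"shoulder"),(14,"foot")): print(k,fproj(c,(489,13,z)).round(1))
hsv=cv2.cvtColor(im,cv2.COLOR_RGB2HSV)
m=(im.max(2)<22); m[225:]=0
for ct,st,_ in blobs(m,200): print(ct.round(1),st)
m=(im.max(2)<75)&(im.max(2)>30)&(hsv[...,1]>0); m[:110]=0;m[200:]=0;m[:,:205]=0;m[:,305:]=0
for ct,st,b in blobs(m,400): print("foot",ct.round(1),st)
E
```

```text
captop [251.6 203.4]
skirt top [251.9 195.1]
under [252.2 185.8]
shoulder [253.  161.3]
foot [253.  160.8]
[ 59.6 153.9] [ 50 144  19  21 225]
[424.6 198.4] [ 370  149   98   76 3754]
[254.8 177.5] [235 171  41  21 247]
[254.6 201.6] [234 182  42  39 979]
[360.5 219.1] [344 209  27  16 202]
foot [250.6 158.8] [ 213  119   84   78 2808]
```

View pics/wz.png

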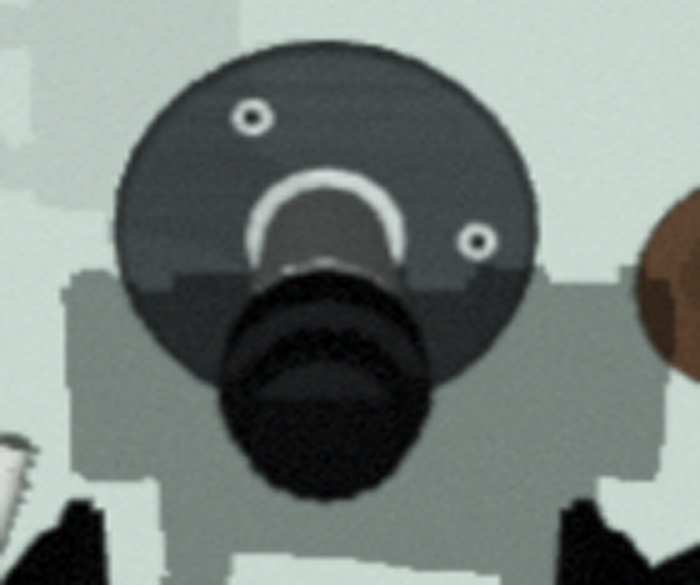

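The finger mid-plane falls at column 256.3 and the cap at 255.2, so the cap is at y ≈ 13, in line with the fixed cameras. Next I'll descend to z = 188, where the tips stay 2 mm above the skirt, and grip.

>>> {"name": "play_rows", "arguments": {"moves": [[0.0045,-0.0005,0.03,0.003,-0.007,-0.003,60],[0,0,0.025,0,0,0,60],[0,0,0.013,0,0,0,60],[0,0,0,0,0,0,60]]}}

```text
t: 2.7
eef_pos: [490.0, 11.0, 192.3]
tcp_rot: [3.141, -0.003, 0.014]
ft_force: [-0.1, -0.5, 0.9]
opening: 0.598
```

```bash
python3 go.py 489 13 188.5 0
```

```text
t 2.7 p [490.   11.  192.3] rpy [ 3.141e+00 -3.000e-03  1.400e-02] F [-0.1 -0.5  0.9] open 0.598 j6 1.44
tool shift m [-0.0009 -0.002   0.0038] turn [ 0.    -0.003  0.014] rows 1
```

>>> {"name": "play_rows", "arguments": {"moves": [[-0.001,-0.002,0.004,0,-0.003,0.014,60],[0,0,0,0,0,0,30],[0,0,0,0,0,0,10],[0,0,0,0,0,0,10],[0,0,0,0,0,0,10]]}}

```text
t: 3.2
eef_pos: [489.8, 12.7, 190.5]
tcp_rot: [3.141, -0.004, 0.001]
ft_force: [-0.0, -0.2, 0.1]
opening: 0.32
```

```bash
python3 go.py 489 13 270 0
```

```text
t 3.2 p [489.8  12.7 190.5] rpy [ 3.141e+00 -4.000e-03  1.000e-03] F [-0.  -0.2  0.1] open 0.32 j6 1.46
tool shift m [-0.0005 -0.0003 -0.0795] turn [ 0.001 -0.004  0.001] rows 2
```

>>> {"name": "play_rows", "arguments": {"moves": [[0,0,0,0,0,0,0],[0,0,0,0,0,0,0],[0,0,-0.01,0,0,0,0],[0,0,-0.03,0,0,0,0],[0,0,-0.04,0,0,0,0],[0,0,0,0,0,0,0]]}}

```text
t: 3.8
eef_pos: [489.2, 12.8, 275.0]
tcp_rot: [3.141, -0.003, 0.001]
ft_force: [-0.7, -0.2, -1.1]
opening: 0.286
```

```bash
python3 go.py 499.3 260.3 270 0;  python3 - <<'E'
from cell import *; from h import *
c=read_camera("scene"); cv2.imwrite("pics/s2.png",cv2.resize(c["img"][60:260,220:420,::-1],(600,600)))
E
```

```text
t 3.8 p [489.2  12.8 275. ] rpy [ 3.141e+00 -3.000e-03  1.000e-03] F [-0.7 -0.2 -1.1] open 0.286 j6 1.46
tool shift m [ 0.0103 -0.2475  0.0049] turn [ 0.001 -0.003  0.001] rows 6
```

View pics/s2.png

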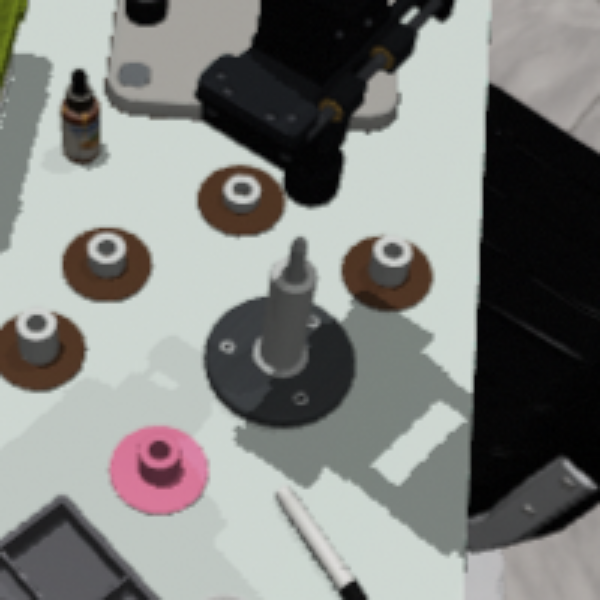

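The cap is off and held at about (313,180), and the spindle is bare above the sleeve. Next I'll move over the narrow cell.

>>> {"name": "play_rows", "arguments": {"moves": [[0.002,-0.042,0,0,0,0,0],[0.002,-0.042,0,0,0,0,0],[0.002,-0.042,0.01,0,0,0,0],[0.002,-0.042,0.02,0,0,0,0],[0.002,-0.042,0.02,0,0,0,0],[0.001,-0.036,0.03,0,0,0,0],[0,0,0,0,0,0,0]]}}

```text
t: 4.55
eef_pos: [498.4, 266.2, 186.8]
tcp_rot: [3.14, 0.003, -0.004]
ft_force: [-0.1, -0.2, -0.7]
opening: 0.281
```

```bash
python3 go.py 499.3 260.3 75 0;  python3 - <<'E'
from cell import *; from h import *
c=read_camera("top"); cv2.imwrite("pics/t2.png",cv2.resize(c["img"][180:300,110:270,::-1],(800,600)))
c=read_camera("wrist"); cv2.imwrite("pics/w2.png",c["img"][:,:,::-1])
E
```

```text
t 4.55 p [498.4 266.2 186.8] rpy [ 3.14e+00  3.00e-03 -4.00e-03] F [-0.1 -0.2 -0.7] open 0.281 j6 1.95
tool shift m [0.0012 0.0057 0.1118] turn [ 0.002  0.003 -0.004] rows 3
```

View pics/t2.png

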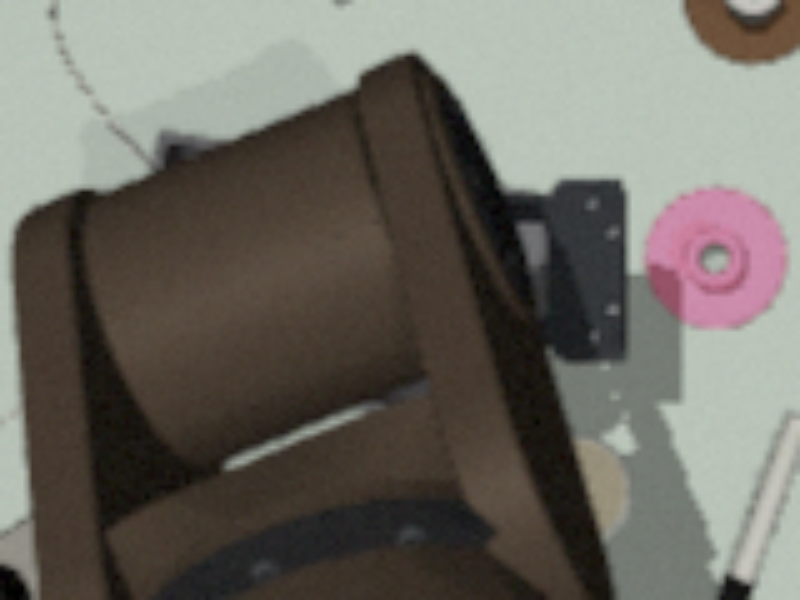

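View pics/w2.png

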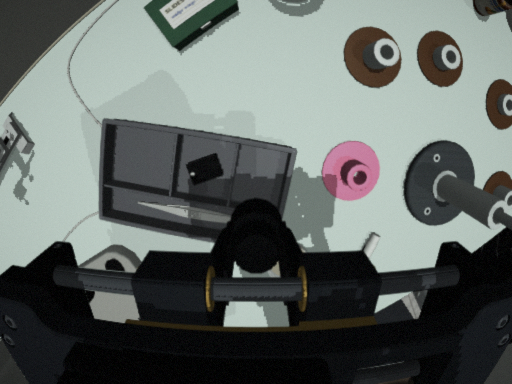

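```bash
python3 - <<'E'
from cell import *; from h import *
c=read_camera("wrist")
for p,z in (((296,149),36),((104,119),36),((100,215),36)): print(frayz(c,*p,z).round(1))
print("expect", (533.3,222.4),(572.1,436.4),(451,457.9))
E
python3 go.py 499.3 260.3 62 0
```

```text
[533.8 218.8  36. ]
[573.8 433.4  36. ]
[457.3 455.8  36. ]
expect (533.3, 222.4) (572.1, 436.4) (451, 457.9)
t 4.7 p [500.2 263.2 191. ] rpy [ 3.141e+00 -3.000e-03 -7.000e-03] F [-0.2  0.6 -1. ] open 0.28 j6 1.95
tool shift m [-0.0012  0.0028  0.129 ] turn [ 0.001 -0.003 -0.007] rows 3
```

>>> {"name": "play_rows", "arguments": {"moves": [[-0.001,0.003,0.04,0,-0.003,-0.007,0],[0,0,0.04,0,0,0,0],[0,0,0.035,0,0,0,0],[0,0,0.01,0,0,0,0],[0,0,0,0,0,0,0],[0,0,0,0,0,0,0]]}}

```text
t: 5.3
eef_pos: [504.7, 255.0, 70.5]
tcp_rot: [-3.138, -0.012, -0.007]
ft_force: [-0.5, -1.0, -0.3]
opening: 0.283
```

```bash
python3 go.py 499.3 260.3 57 0;  python3 - <<'E'
from cell import *; from h import *
c=read_camera("scene"); cv2.imwrite("pics/s3.png",cv2.resize(c["img"][180:340,140:340,::-1],(750,600)))
c=read_camera("wrist"); cv2.imwrite("pics/w3.png",c["img"][:,:,::-1])
E
```

```text
t 5.3 p [504.7 255.   70.5] rpy [-3.138 -0.012 -0.007] F [-0.5 -1.  -0.3] open 0.283 j6 1.93
tool shift m [-0.0056 -0.0052  0.0134] turn [-0.003 -0.012 -0.007] rows 1
```

View pics/s3.png

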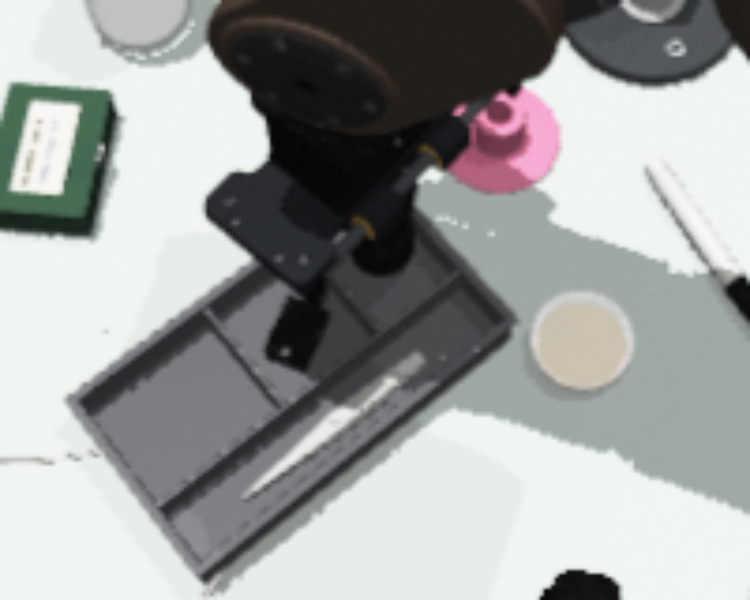

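View pics/w3.png

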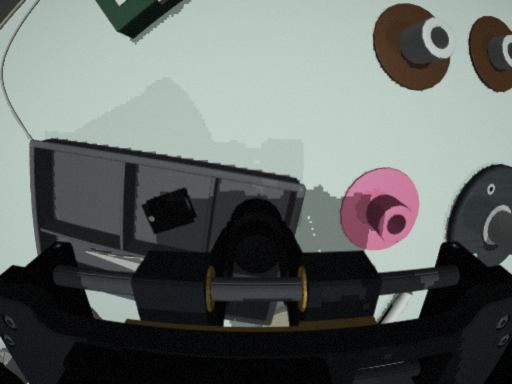

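The cap's base is inside the narrow cell at about (383,240) in the crop and slightly off centre. I'll correct sideways, then lower.

>>> {"name": "play_rows", "arguments": {"moves": [[-0.005,-0.005,0,-0.003,-0.012,-0.007,0],[0,0,0.004,0,0,0,0],[0,0,0,0,0,0,0]]}}

```text
t: 5.7
eef_pos: [500.5, 261.4, 69.5]
tcp_rot: [-3.139, -0.004, 0.001]
ft_force: [0.2, 0.3, -0.7]
opening: 0.284
```

```bash
python3 go.py 499.3 260.3 58 0
```

```text
t 5.7 p [500.5 261.4  69.5] rpy [-3.139e+00 -4.000e-03  1.000e-03] F [ 0.2  0.3 -0.7] open 0.284 j6 1.93
tool shift m [-0.0012  0.0011  0.0115] turn [-0.002 -0.004  0.001] rows 1
```

>>> {"name": "play_rows", "arguments": {"moves": [[-0.001,0.001,0.008,0,-0.004,0,0],[0,0,0.003,0,0,0,0],[0,0,0,0,0,0,0],[0,0,0,0,0,0,0]]}}

```text
t: 6.1
eef_pos: [499.2, 260.5, 57.4]
tcp_rot: [-3.139, 0.0, 0.002]
ft_force: [-0.6, 0.9, 0.1]
opening: 0.285
```

```bash
python3 go.py 499.3 260.3 57 0
```

```text
t 6.1 p [499.2 260.5  57.4] rpy [-3.139e+00  0.000e+00  2.000e-03] F [-0.6  0.9  0.1] open 0.285 j6 1.93
tool shift m [0.0001 0.0002 0.0004] turn [-0.002  0.     0.002] rows 1
```

>>> {"name": "play_rows", "arguments": {"moves": [[0,0,0.001,0,0,0,0],[0,0,0,0,0,0,0]]}}

```text
t: 6.3
eef_pos: [499.4, 260.6, 56.8]
tcp_rot: [-3.139, -0.0, 0.001]
ft_force: [-0.8, -0.3, -0.7]
opening: 0.282
```

>>> {"name": "play_rows", "arguments": {"moves": [[0,0,0.001,0,0,0,0],[0,0,0,0,0,0,0]]}}

```text
t: 6.5
eef_pos: [499.6, 260.8, 57.0]
tcp_rot: [-3.139, -0.001, 0.001]
ft_force: [-0.3, 0.2, -1.1]
opening: 0.282
```

>>> {"name": "play_rows", "arguments": {"moves": [[0,0,0.002,0,0,0,0],[0,0,0,0,0,0,0]]}}

```text
t: 6.7
eef_pos: [500.0, 261.2, 56.9]
tcp_rot: [-3.138, -0.003, 0.001]
ft_force: [-0.5, 0.8, -1.2]
opening: 0.283
```

>>> {"name": "play_rows", "arguments": {"moves": [[0,0,0.002,0,0,0,0],[0,0,0,0,0,0,0]]}}

```text
t: 6.9
eef_pos: [500.6, 261.5, 56.8]
tcp_rot: [-3.137, -0.006, 0.002]
ft_force: [-0.3, -0.1, -0.6]
opening: 0.283
```

>>> {"name": "play_rows", "arguments": {"moves": [[0,0,0.004,0,0,0,0]]}}

```text
t: 7.0
eef_pos: [501.6, 261.6, 54.7]
tcp_rot: [-3.136, -0.009, 0.002]
ft_force: [-3.5, -7.7, 41.4]
opening: 0.288
```

>>> {"name": "play_rows", "arguments": {"moves": [[0,0,0.004,0,0,0,0]]}}

```text
t: 7.1
eef_pos: [502.6, 261.6, 53.2]
tcp_rot: [-3.135, -0.012, 0.002]
ft_force: [-12.0, -10.2, 61.7]
opening: 0.285
```

The cap is on the floor, so I'll release it.

>>> {"name": "play_rows", "arguments": {"moves": [[0,0,-0.002,0,-0.012,0,45],[0,0,0,0,0,0,55],[0,0,0,0,0,0,60],[0,0,-0.01,0,0,0,60],[0,0,-0.04,0,0,0,60],[0,0,-0.05,0,0,0,60]]}}

```text
t: 7.7
eef_pos: [500.2, 259.8, 152.2]
tcp_rot: [-3.14, 0.011, 0.002]
ft_force: [1.2, 0.8, 0.5]
opening: 0.599
```

```bash
python3 go.py 489 13 270 0;  python3 - <<'E'
from cell import *; from h import *
c=read_camera("wrist"); cv2.imwrite("pics/w4.png",c["img"][:,:,::-1]); print(fproj(c,(499.3,260.3-3,61)), fproj(c,(499.3,257.3,9)))
E
```

```text
t 7.7 p [500.2 259.8 152.2] rpy [-3.14e+00  1.10e-02  2.00e-03] F [1.2 0.8 0.5] open 0.599 j6 1.92
tool shift m [-0.013   0.2466 -0.1181] turn [-0.002  0.011  0.002] rows 6
[256.51250374 198.46299461] [256.50492541 182.13098065]
```

View pics/w4.png

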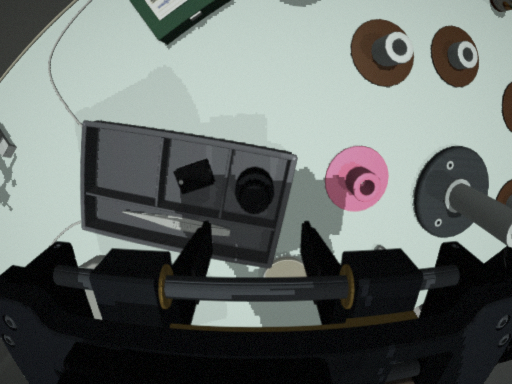

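The cap stands in the narrow cell at (255,190). Next I'll go over the stand for the sleeve.

>>> {"name": "play_rows", "arguments": {"moves": [[-0.001,0.01,-0.045,0,0.011,0,60],[-0.002,0.025,-0.04,0,0,0,60],[-0.002,0.042,-0.02,0,0,0,60],[-0.002,0.048,0,0,0,0,60],[-0.002,0.048,0,0,0,0,60],[-0.002,0.048,0,0,0,0,60],[-0.001,0.02,0,0,0,0,60],[0,0,0,0,0,0,60]]}}

```text
t: 8.55
eef_pos: [490.4, 12.8, 269.5]
tcp_rot: [-3.136, -0.022, 0.006]
ft_force: [1.0, 0.3, -0.3]
opening: 0.601
```

```bash
python3 go.py 489 13 200 0;  python3 - <<'E'
from cell import *; from h import *
c=read_camera("wrist"); cv2.imwrite("pics/w5.png",cv2.resize(c["img"][100:300,150:360,::-1],(630,600)))
c=read_camera("top"); cv2.imwrite("pics/t5.png",cv2.resize(c["img"][180:300,120:320,::-1],(800,480)))
c=read_camera("scene"); cv2.imwrite("pics/s5.png",cv2.resize(c["img"][100:220,260:380,::-1],(600,600)))
E
```

```text
t 8.55 p [490.4  12.8 269.5] rpy [-3.136 -0.022  0.006] F [ 1.   0.3 -0.3] open 0.601 j6 1.45
tool shift m [-0.0029  0.0002  0.0695] turn [-0.005 -0.022  0.006] rows 2
```

View pics/w5.png

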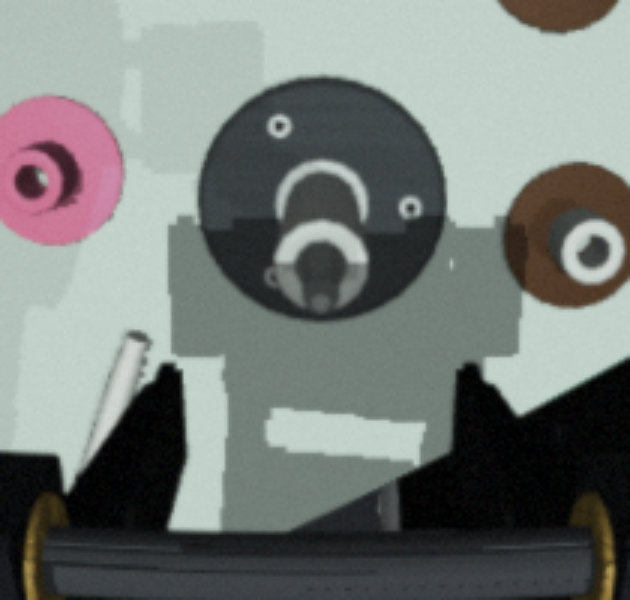

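View pics/t5.png

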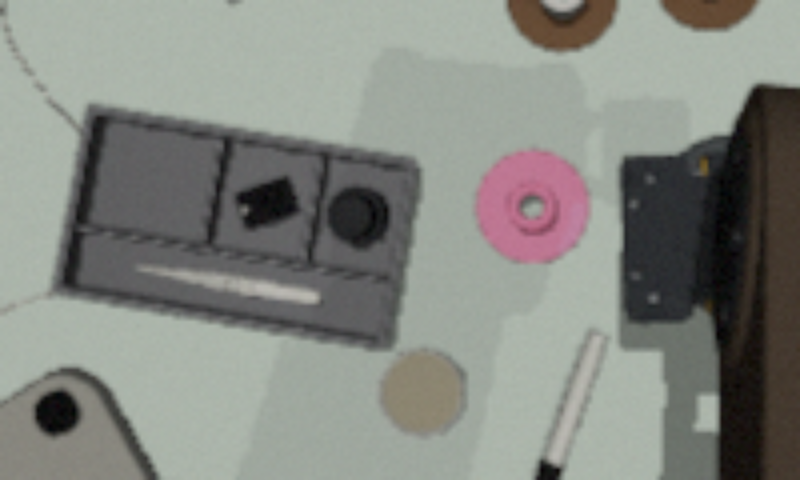

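View pics/s5.png

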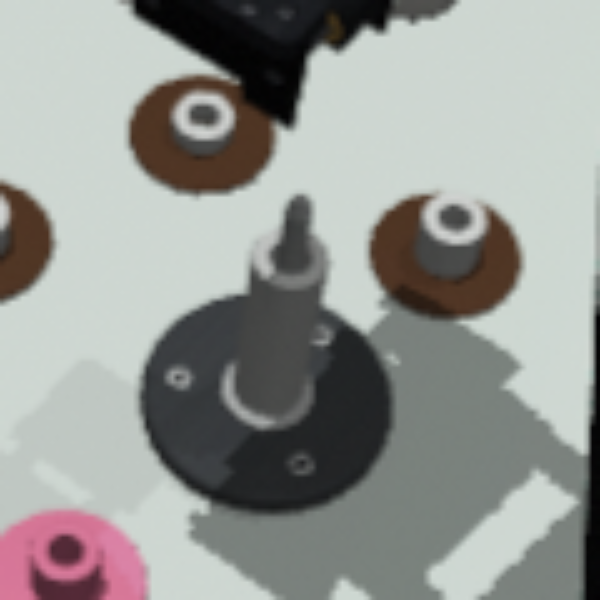

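The cap is centred in the narrow cell at about (358,215) in the top crop. The sleeve and spindle are centred between the fingers at column 320. I'll descend on the sleeve.

>>> {"name": "play_rows", "arguments": {"moves": [[-0.003,0,0.03,-0.005,-0.022,0.006,60],[0,0,0.03,0,0,0,60],[0,0,0.025,0,0,0,60],[0,0,0,0,0,0,60]]}}

```text
t: 9.1
eef_pos: [488.9, 21.1, 182.6]
tcp_rot: [-3.141, -0.002, 0.009]
ft_force: [-0.4, -0.4, 1.0]
opening: 0.602
```

```bash
python3 go.py 489 13 112 0;  python3 - <<'E'
from cell import *; from h import *
c=read_camera("scene"); print(onz(c,319.8,139.5,168))
E
```

```text
t 9.1 p [488.9  21.1 182.6] rpy [-3.141e+00 -2.000e-03  9.000e-03] F [-0.4 -0.4  1. ] open 0.602 j6 1.47
tool shift m [-0.0001  0.0082  0.0706] turn [-0.001 -0.002  0.009] rows 2
[489.49101094  12.18970962 168.        ]
```

>>> {"name": "play_rows", "arguments": {"moves": [[0,0.008,0,0,0,0.009,60],[0,0,0,0,0,0,60]]}}

```text
t: 9.35
eef_pos: [490.7, 13.8, 186.1]
tcp_rot: [-3.141, -0.006, 0.002]
ft_force: [0.2, 0.3, 0.0]
opening: 0.6
```

```bash
python3 go.py 489.3 12.7 112 0
```

```text
t 9.35 p [490.7  13.8 186.1] rpy [-3.141e+00 -6.000e-03  2.000e-03] F [0.2 0.3 0. ] open 0.6 j6 1.46
tool shift m [-0.0018  0.0011  0.0741] turn [-0.    -0.006  0.002] rows 2
```

>>> {"name": "play_rows", "arguments": {"moves": [[-0.001,0.001,0.02,0,-0.006,0,60],[0,0,0.02,0,0,0,60],[0,0,0.02,0,0,0,60],[0,0,0.008,0,0,0,60],[0,0,0,0,0,0,60]]}}

```text
t: 9.85
eef_pos: [493.4, 12.1, 122.2]
tcp_rot: [3.141, -0.012, 0.001]
ft_force: [-0.4, 0.0, 1.1]
opening: 0.6
```

```bash
python3 go.py 489.3 12.7 112 0
```

```text
t 9.85 p [493.4  12.1 122.2] rpy [ 3.141e+00 -1.200e-02  1.000e-03] F [-0.4  0.   1.1] open 0.6 j6 1.46
tool shift m [-0.0042 -0.0007  0.0101] turn [ 0.001 -0.012  0.001] rows 1
```

>>> {"name": "play_rows", "arguments": {"moves": [[-0.005,-0.001,0.009,0,-0.013,0,60],[0,0,0.002,0,0,0,60],[0,0,0,0,0,0,60]]}}

```text
t: 10.15
eef_pos: [489.1, 13.0, 112.5]
tcp_rot: [3.14, -0.001, 0.001]
ft_force: [0.3, 0.1, 0.5]
opening: 0.599
```

```bash
python3 go.py 489.3 12.7 112 0
```

```text
t 10.15 p [489.1  13.  112.5] rpy [ 3.14e+00 -1.00e-03  1.00e-03] F [0.3 0.1 0.5] open 0.599 j6 1.46
tool shift m [0.0002 0.0003 0.0005] turn [ 0.001 -0.001  0.001] rows 1
```

Perfect. Close the fingers.

>>> {"name": "play_rows", "arguments": {"moves": [[0,0,0,0,0,0,20],[0,0,0,0,0,0,0],[0,0,0,0,0,0,0],[0,0,0,0,0,0,0],[0,0,0,0,0,0,0]]}}

```text
t: 10.65
eef_pos: [489.6, 13.0, 113.6]
tcp_rot: [3.14, -0.002, 0.001]
ft_force: [0.0, -0.7, -0.8]
opening: 0.34
```

```bash
python3 go.py 489.3 12.7 280 0
```

```text
t 10.65 p [489.6  13.  113.6] rpy [ 3.14e+00 -2.00e-03  1.00e-03] F [ 0.  -0.7 -0.8] open 0.34 j6 1.46
tool shift m [ 1.000e-04  6.000e-04 -1.664e-01] turn [ 0.002 -0.002  0.001] rows 4
```

>>> {"name": "play_rows", "arguments": {"moves": [[0,0,-0.015,0,0,0,0],[0,0,-0.02,0,0,0,0],[0,0,-0.02,0,0,0,0],[0,0,0,0,0,0,0]]}}

```text
t: 11.05
eef_pos: [489.0, 13.1, 169.5]
tcp_rot: [3.14, 0.0, 0.001]
ft_force: [0.2, 0.1, -0.9]
opening: 0.343
```

```bash
python3 go.py 489.3 12.7 285 0
```

```text
t 11.05 p [489.   13.1 169.5] rpy [3.14e+00 0.00e+00 1.00e-03] F [ 0.2  0.1 -0.9] open 0.343 j6 1.46
tool shift m [ 0.0003  0.0006 -0.1154] turn [0.001 0.    0.001] rows 3
```

>>> {"name": "play_rows", "arguments": {"moves": [[0,0,-0.02,0,0,0,0],[0,0,-0.025,0,0,0,0],[0,0,-0.025,0,0,0,0],[0,0,-0.025,0,0,0,0],[0,0,-0.02,0,0,0,0],[0,0,0,0,0,0,0]]}}

```text
t: 11.65
eef_pos: [488.1, 13.3, 283.5]
tcp_rot: [3.141, 0.005, 0.001]
ft_force: [-0.9, -0.5, -0.7]
opening: 0.346
```

```bash
python3 go.py 524.2 398.1 285 0
python3 - <<'E'
from cell import *; from h import *
c=read_camera("scene"); cv2.imwrite("pics/s6.png",cv2.resize(c["img"][60:220,220:420,::-1],(750,600)))
c=read_camera("wrist"); cv2.imwrite("pics/w6.png",c["img"][:,:,::-1])
E
```

```text
t 11.65 p [488.1  13.3 283.5] rpy [3.141e+00 5.000e-03 1.000e-03] F [-0.9 -0.5 -0.7] open 0.346 j6 1.46
tool shift m [ 0.0364 -0.3848 -0.002 ] turn [0.001 0.005 0.001] rows 9
```

View pics/s6.png

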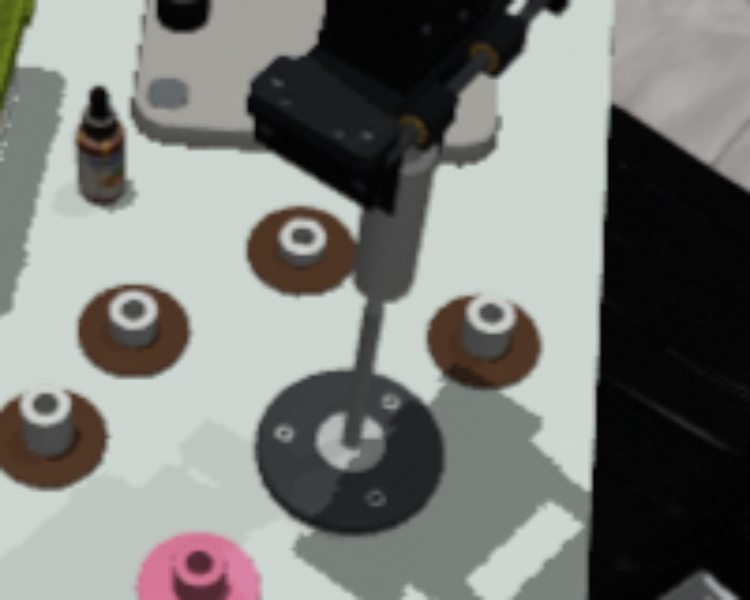

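View pics/w6.png

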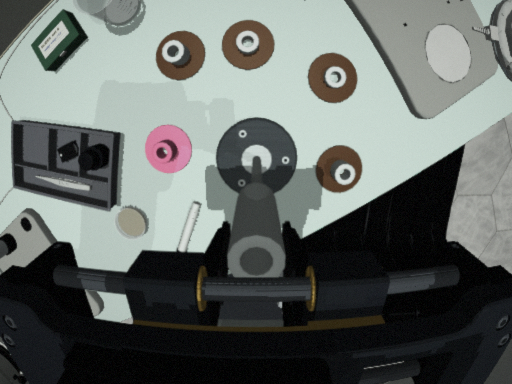

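The sleeve is clear of the spindle. Next I'll carry it over the wide cell.

>>> {"name": "play_rows", "arguments": {"moves": [[0.002,-0.02,0,0,0,0,0],[0.004,-0.04,0,0,0,0,0],[0.004,-0.045,0,0,0,0,0],[0.004,-0.045,0,0,0,0,0],[0.004,-0.045,0,0,0,0,0],[0.004,-0.045,0,0,0,0,0],[0.004,-0.045,0,0,0,0,0],[0.004,-0.04,0,0,0,0,0]]}}

```text
t: 12.55
eef_pos: [515.5, 345.4, 263.6]
tcp_rot: [3.136, 0.028, -0.008]
ft_force: [0.5, -0.9, -1.6]
opening: 0.341
```

```bash
python3 go.py 524.2 398.1 285 0
```

```text
t 12.55 p [515.5 345.4 263.6] rpy [ 3.136  0.028 -0.008] F [ 0.5 -0.9 -1.6] open 0.341 j6 2.06
tool shift m [ 0.0077 -0.0526 -0.022 ] turn [ 0.006  0.028 -0.008] rows 2
```

>>> {"name": "play_rows", "arguments": {"moves": [[0.005,-0.03,0,0.006,0.028,-0.008,0],[0.003,-0.02,0,0,0,0,0],[0,0,0,0,0,0,0],[0,0,0,0,0,0,0]]}}

```text
t: 12.95
eef_pos: [521.2, 401.5, 252.1]
tcp_rot: [3.136, 0.01, 0.006]
ft_force: [0.2, -0.4, -1.0]
opening: 0.341
```

```bash
python3 go.py 524.2 398.1 125 0
```

```text
t 12.95 p [521.2 401.5 252.1] rpy [3.136 0.01  0.006] F [ 0.2 -0.4 -1. ] open 0.341 j6 2.12
tool shift m [0.0042 0.0027 0.1271] turn [0.006 0.01  0.006] rows 3
```

>>> {"name": "play_rows", "arguments": {"moves": [[0.003,0.003,0.02,0.006,0.01,0.006,0],[0,0,0.025,0,0,0,0],[0,0,0.025,0,-0.003,0,0],[0,0,0.02,0,-0.003,0,0],[0,0,0,0,0,0,0],[0,0,0,0,0,0,0]]}}

```text
t: 13.55
eef_pos: [523.6, 391.4, 155.7]
tcp_rot: [3.139, 0.01, -0.005]
ft_force: [-0.2, 0.5, 0.0]
opening: 0.342
```

```bash
python3 go.py 524.2 398.1 120 0
python3 - <<'E'
from cell import *; from h import *
c=read_camera("wrist"); cv2.imwrite("pics/w7.png",c["img"][:,:,::-1])
E
```

```text
t 13.55 p [523.6 391.4 155.7] rpy [ 3.139  0.01  -0.005] F [-0.2  0.5  0. ] open 0.342 j6 2.11
tool shift m [ 0.0009 -0.0068  0.0357] turn [ 0.003  0.01  -0.005] rows 1
```

View pics/w7.png

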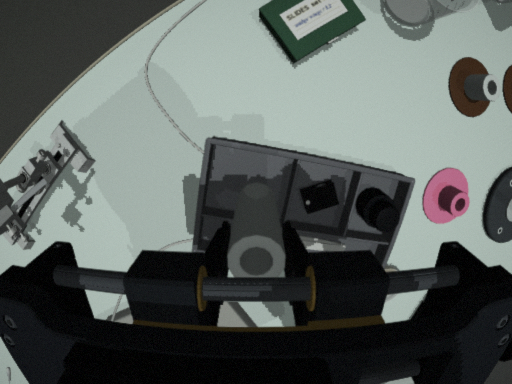

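The sleeve hangs over the wide cell at about (257,200). I'll correct y by 7 mm and lower.

>>> {"name": "play_rows", "arguments": {"moves": [[0.001,-0.007,0.01,0.003,0.01,-0.005,0],[0,0,0.015,0,0,0,0],[0,0,0.012,0,0,0,0],[0,0,0,0,0,0,0]]}}

```text
t: 14.0
eef_pos: [525.3, 399.1, 118.1]
tcp_rot: [-3.139, -0.004, -0.0]
ft_force: [-0.7, 0.5, -0.9]
opening: 0.342
```

```bash
python3 go.py 524.2 398.1 104 0
```

```text
t 14.0 p [525.3 399.1 118.1] rpy [-3.139 -0.004 -0.   ] F [-0.7  0.5 -0.9] open 0.342 j6 2.12
tool shift m [-0.0011  0.0011  0.0141] turn [-0.002 -0.004 -0.   ] rows 1
```

>>> {"name": "play_rows", "arguments": {"moves": [[-0.001,0.001,0.008,-0.002,-0.004,0,0],[0,0,0.005,0,-0.002,0,0]]}}

```text
t: 14.2
eef_pos: [524.3, 398.3, 104.5]
tcp_rot: [-3.141, 0.002, 0.0]
ft_force: [-2.3, -0.5, 21.4]
opening: 0.341
```

>>> {"name": "play_rows", "arguments": {"moves": [[0,0,0.004,0,0,0,0]]}}

```text
t: 14.3
eef_pos: [525.6, 398.8, 103.4]
tcp_rot: [-3.139, -0.002, 0.0]
ft_force: [-4.8, -7.0, 42.3]
opening: 0.341
```

Contact at the height I expected, 104. I'll release, opening only to 60% because the cap is nearby, and rise.

>>> {"name": "play_rows", "arguments": {"moves": [[0,0,-0.002,0,0,0,50],[0,0,0,0,0,0,60],[0,0,0,0,0,0,60],[0,0,-0.02,0,0,0,60],[0,0,-0.04,0,0,0,60],[0,0,-0.045,0,0,0,60],[0,0,-0.045,0,0,0,60],[0,0,0,0,0,0,60]]}}

```text
t: 15.1
eef_pos: [525.4, 398.2, 258.6]
tcp_rot: [-3.141, 0.001, 0.0]
ft_force: [-0.1, 0.0, 0.2]
opening: 0.599
```

```bash
python3 go.py 610 -97.5 250 0
python3 - <<'E'
from cell import *; from h import *
c=read_camera("wrist"); cv2.imwrite("pics/w8.png",c["img"][:,:,::-1])
E
```

```text
t 15.1 p [525.4 398.2 258.6] rpy [-3.141e+00  1.000e-03  0.000e+00] F [-0.1  0.   0.2] open 0.599 j6 2.12
tool shift m [0.0846 0.4957 0.0082] turn [-0.001  0.001  0.   ] rows 11
```

View pics/w8.png

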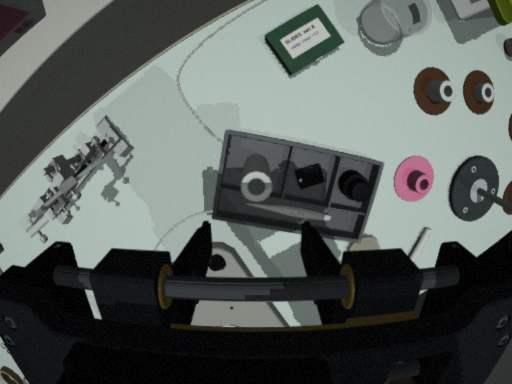

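The sleeve stands upright in the wide cell at (257,180). The arm is clear of the plates now, so I'll measure them again.

```bash
python3 meas.py | sed 's/(\([0-9.]*\), [0-9.]*)//g'
```

>>> {"name": "play_rows", "arguments": {"moves": [[0.004,0.03,0,0,0,0,60],[0.008,0.048,0,0,0,0,60],[0.008,0.048,0,0,0,0,60],[0.008,0.048,0,0,0,0,60],[0.008,0.048,0,0,0,0,60],[0.008,0.048,0,0,0,0,60],[0.008,0.048,0,0,0,0,60],[0.008,0.048,0,0,0,0,60]]}}

```text
t: 16.05
eef_pos: [580.0, 24.5, 236.5]
tcp_rot: [3.133, 0.034, 0.009]
ft_force: [0.4, -0.5, -0.0]
opening: 0.604
```

```bash
python3 go.py 610 -97.5 200 0
```

```text
t 16.05 p [580.   24.5 236.5] rpy [3.133 0.034 0.009] F [ 0.4 -0.5 -0. ] open 0.604 j6 1.5
tool shift m [0.0301 0.122  0.0366] turn [0.009 0.034 0.009] rows 3
```

>>> {"name": "play_rows", "arguments": {"moves": [[0.01,0.04,0,0.009,0.034,0.009,60],[0.01,0.04,0,0,0,0,60],[0.01,0.035,0,0,0,0,60],[0,0,0,0,0,0,60],[0,0,0,0,0,0,60]]}}

```text
t: 16.55
eef_pos: [608.2, -101.0, 225.9]
tcp_rot: [-3.138, 0.014, -0.007]
ft_force: [0.6, 0.2, -1.0]
opening: 0.599
```

```bash
python3 go.py 610 -97.5 150 0; python3 meas.py | sed 's/(\([0-9.]*\), [0-9.]*)//g'
python3 - <<'E'
from cell import *; from h import *
c=read_camera("wrist"); cv2.imwrite("pics/w9.png",c["img"][:,:,::-1]); print(fproj(c,(610,-97.5,18)),fproj(c,(610,-97.5,4)))
c=read_camera("scene"); cv2.imwrite("pics/s9.png",c["img"][:,:,::-1])
E
```

```text
t 16.55 p [ 608.2 -101.   225.9] rpy [-3.138  0.014 -0.007] F [ 0.6  0.2 -1. ] open 0.599 j6 1.31
tool shift m [ 0.0029 -0.0032  0.0759] turn [-0.003  0.014 -0.007] rows 2
scene [611.6 -99.    4. ]  top [605.9 -94.4   4. ]  hub None None
scene [657.1  25.7   4. ]  top [655.7  27.    4. ]  hub [656.1  27.5  31. ] 0.6390724586051575
scene [ 472.4 -115.1    4. ]  top [ 471.7 -113.1    4. ]  hub None None
scene [644.9 125.5   4. ]  top [643.8 126.2   4. ]  hub [643.9 125.7  44.4] 1.6725611636502113
[252.73285294 165.35125737] [252.87657706 162.94317282]
```

View pics/w9.png

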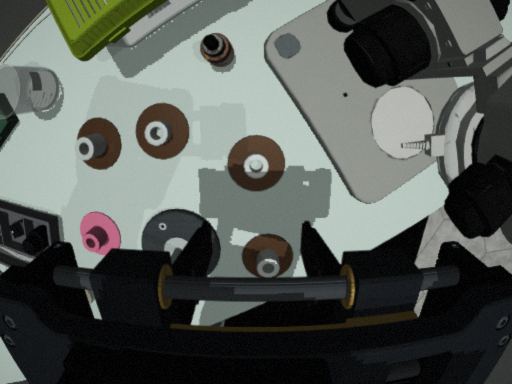

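View pics/s9.png

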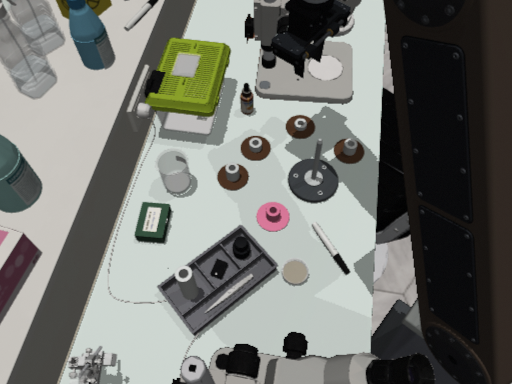

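All four plates are where they were. plate_14 is at (256,163) in the wrist view, centred between the fingers. I'll descend.

>>> {"name": "play_rows", "arguments": {"moves": [[0.003,-0.003,0.03,-0.003,0.014,-0.007,60],[0,0,0.035,0,0,0,60],[0,0,0.035,0,-0.003,0,60],[0,0,0.035,0,-0.003,0,60],[0,0,0.02,0,-0.003,0,60],[0,0,0,0,0,0,60]]}}

```text
t: 17.35
eef_pos: [612.7, -89.2, 70.2]
tcp_rot: [3.14, 0.001, 0.012]
ft_force: [0.4, 0.2, 0.2]
opening: 0.601
```

```bash
python3 go.py 610.3 -98 20 0
```

```text
t 17.35 p [612.7 -89.2  70.2] rpy [3.14e+00 1.00e-03 1.20e-02] F [0.4 0.2 0.2] open 0.601 j6 1.31
tool shift m [-0.0025  0.0087  0.0502] turn [0.002 0.    0.012] rows 2
```

>>> {"name": "play_rows", "arguments": {"moves": [[-0.002,0.008,0,0.002,0,0.012,60],[0,0,0,0,0,0,60]]}}

```text
t: 17.55
eef_pos: [611.3, -96.4, 71.8]
tcp_rot: [-3.142, -0.001, 0.001]
ft_force: [-0.2, 0.1, -0.0]
opening: 0.6
```

```bash
python3 go.py 610.3 -98 20 0
```

```text
t 17.55 p [611.3 -96.4  71.8] rpy [-3.142e+00 -1.000e-03  1.000e-03] F [-0.2  0.1 -0. ] open 0.6 j6 1.31
tool shift m [-0.001   0.0016  0.0518] turn [-0.    -0.001  0.001] rows 2
```

>>> {"name": "play_rows", "arguments": {"moves": [[-0.001,0.0015,0.015,0,0,0,60],[-0.001,0,0.02,0,-0.003,0,60],[0,0,0.009,0,-0.002,0,60],[0,0,0,0,0,0,60]]}}

```text
t: 17.95
eef_pos: [610.8, -98.9, 29.0]
tcp_rot: [3.14, -0.003, 0.001]
ft_force: [0.1, -0.6, -0.2]
opening: 0.599
```

```bash
python3 go.py 610.3 -98 20 0;  python3 - <<'E'
from cell import *; from h import *
c=read_camera("wrist"); cv2.imwrite("pics/w10.png",c["img"][:,:,::-1])
E
```

```text
t 17.95 p [610.8 -98.9  29. ] rpy [ 3.14e+00 -3.00e-03  1.00e-03] F [ 0.1 -0.6 -0.2] open 0.599 j6 1.3
tool shift m [-0.0006 -0.0009  0.009 ] turn [ 0.002 -0.003  0.001] rows 1
```

View pics/w10.png

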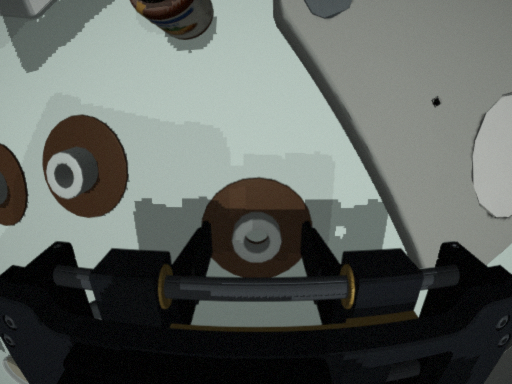

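The fingers straddle the hub at (257,237), well centred. I'll go down the last 8 mm and grip.

>>> {"name": "play_rows", "arguments": {"moves": [[-0.0005,-0.001,0.008,0.001,-0.003,0,60],[0,0,0,0,0,0,30],[0,0,0,0,0,0,0],[0,0,0,0,0,0,0],[0,0,0,0,0,0,0],[0,0,0,0,0,0,0]]}}

```text
t: 18.6
eef_pos: [611.5, -98.1, 23.0]
tcp_rot: [3.14, -0.003, 0.001]
ft_force: [0.1, -0.3, -0.6]
opening: 0.329
```

```bash
python3 go.py 489.3 12.7 230 0
```

```text
t 18.6 p [611.5 -98.1  23. ] rpy [ 3.14e+00 -3.00e-03  1.00e-03] F [ 0.1 -0.3 -0.6] open 0.329 j6 1.31
tool shift m [-0.1215 -0.1105 -0.2075] turn [ 0.002 -0.003  0.001] rows 5
```

>>> {"name": "play_rows", "arguments": {"moves": [[0,0,-0.015,0,0,0,0],[0,0,-0.03,0,0,0,0],[0,0,-0.04,0,0,0,0],[0,0,-0.045,0,0,0,0],[0,0,-0.045,0,0,0,0],[-0.02,-0.02,-0.03,0,0,0,0],[-0.03,-0.03,0,0,0,0,0],[-0.03,-0.03,0,0,0,0,0]]}}

```text
t: 19.4
eef_pos: [530.4, -18.4, 243.2]
tcp_rot: [3.139, -0.008, -0.003]
ft_force: [0.4, 0.4, -0.4]
opening: 0.331
```

```bash
python3 go.py 489.3 12.7 225 0
```

```text
t 19.4 p [530.4 -18.4 243.2] rpy [ 3.139e+00 -8.000e-03 -3.000e-03] F [ 0.4  0.4 -0.4] open 0.331 j6 1.42
tool shift m [-0.0413 -0.0311  0.0177] turn [ 0.002 -0.008 -0.003] rows 1
```

>>> {"name": "play_rows", "arguments": {"moves": [[-0.02,-0.015,0,0,-0.008,0,0],[-0.018,-0.014,0,0,0,0,0],[0,0,0,0,0,0,0],[0,0,0,0,0,0,0]]}}

```text
t: 19.8
eef_pos: [487.2, 14.7, 248.8]
tcp_rot: [3.139, -0.006, 0.0]
ft_force: [0.0, 0.7, 0.0]
opening: 0.329
```

```bash
python3 go.py 489.3 12.7 205 0;  python3 - <<'E'
from cell import *; from h import *
c=read_camera("wrist"); cv2.imwrite("pics/w11.png",c["img"][:,:,::-1])
c=read_camera("scene"); cv2.imwrite("pics/s11.png",cv2.resize(c["img"][60:220,220:420,::-1],(750,600)))
E
```

```text
t 19.8 p [487.2  14.7 248.8] rpy [ 3.139 -0.006  0.   ] F [0.  0.7 0. ] open 0.329 j6 1.47
tool shift m [0.0018 0.0019 0.0438] turn [ 0.003 -0.006  0.   ] rows 1
```

View pics/w11.png

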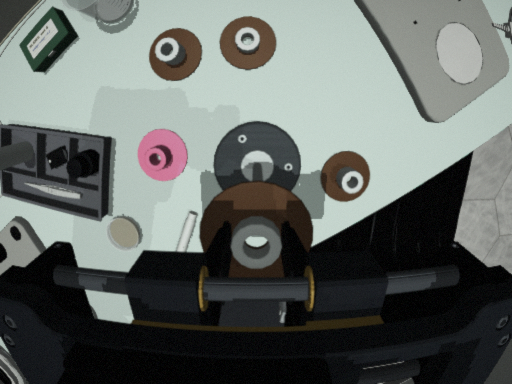

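View pics/s11.png

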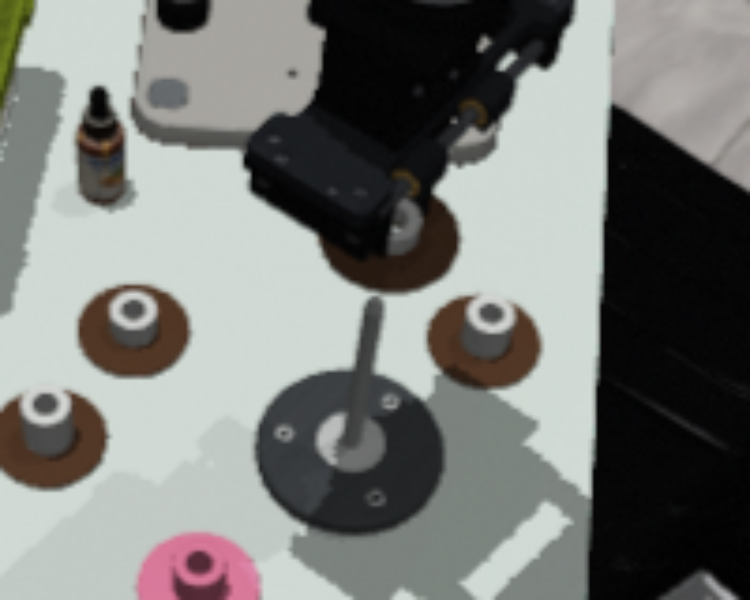

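Run:
```python
from cell import *; from h import *
c=read_camera("scene"); im=c["img"]; hsv=cv2.cvtColor(im,cv2.COLOR_RGB2HSV)
m=((hsv[...,0]<22)&(hsv[...,1]>70)&(hsv[...,2]>25)&(hsv[...,2]<190))
for ct,s,b in blobs(m,100):
    print(ct.round(1),s)
    if 300<ct[0]<345 and ct[1]<140:
        cs,_=cv2.findContours(b.astype(np.uint8),cv2.RETR_EXTERNAL,cv2.CHAIN_APPROX_NONE); p=cv2.convexHull(max(cs,key=len)).reshape(-1,2)
        # rim points at z of disc top, circle fit (hull points that are on the lower arc)
        st=state()["eef_pos"]; z=st[2]-23+2
        q=np.array([onz(c,*k,z)[:2] for k in p if k[1]>s[1]+8])
        from scipy.optimize import least_squares
        f=least_squares(lambda t:np.hypot(*(q-t).T)-38,st[:2],loss="soft_l1"); print("plate centre",f.x,np.abs(f.fun).mean(),"tcp",st)
w=read_camera("wrist"); print("wrist hub",frayz(w,257,242,244))
i2=im[60:220,220:420]
```

```text
[392.2  13.7] [380   0  22  39 225]
[327.7 127.9] [306 113  36  24 355]
plate centre [489.69492851  10.23026402] 0.8043275244721251 tcp [487.58643509  14.18980736 247.94142258]
[255.2 149.3] [241 136  29  24 377]
[347.8 152.8] [334 139  30  24 363]
[232.7 178.8] [218 165  30  25 396]
wrist hub [489.16899879  11.39642188 244.        ]
```

The plate centre is about 1.5–2 mm ahead of the TCP in x, so I'll aim the TCP at x = 488. Lowering to just above the tip.

>>> {"name": "play_rows", "arguments": {"moves": [[0.001,0.002,0.02,0.002,-0.006,0,0],[0,0,0.02,0,-0.002,0,0],[0,0,0,0,0,0,0],[0,0,0,0,0,0,0]]}}

```text
t: 20.4
eef_pos: [490.7, 10.3, 206.6]
tcp_rot: [3.141, 0.003, -0.003]
ft_force: [1.3, 0.2, -0.3]
opening: 0.333
```

```bash
python3 go.py 488 12.7 150 0;  python3 - <<'E'
from cell import *; from h import *
c=read_camera("wrist"); cv2.imwrite("pics/w12.png",cv2.resize(c["img"][170:300,180:330,::-1],None,fx=4,fy=4,interpolation=cv2.INTER_CUBIC))
c=read_camera("scene"); cv2.imwrite("pics/s12.png",cv2.resize(c["img"][60:220,220:420,::-1],(750,600)))
E
```

```text
t 20.4 p [490.7  10.3 206.6] rpy [ 3.141e+00  3.000e-03 -3.000e-03] F [ 1.3  0.2 -0.3] open 0.333 j6 1.46
tool shift m [-0.0025 -0.0025  0.0566] turn [ 0.001  0.003 -0.003] rows 2
```

View pics/w12.png

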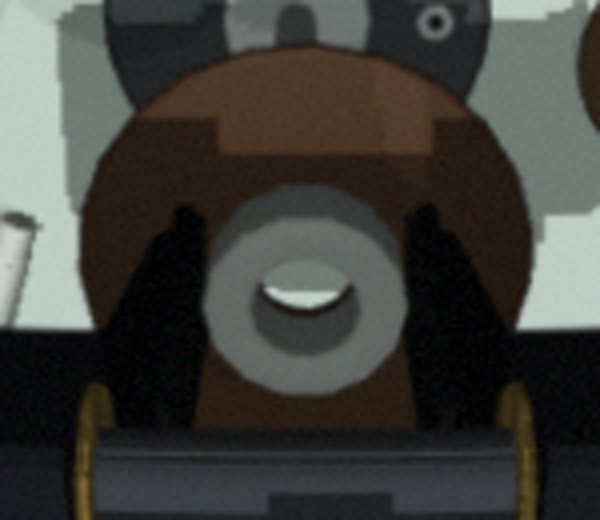

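View pics/s12.png

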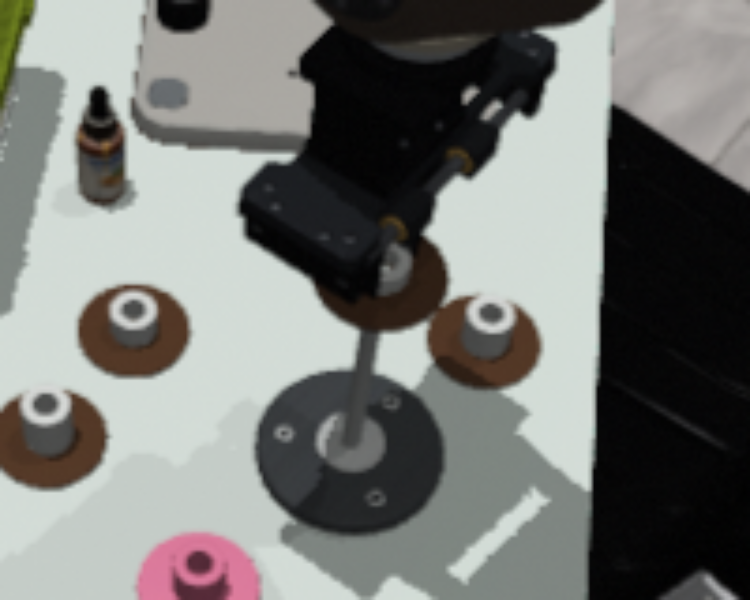

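>>> {"name": "play_rows", "arguments": {"moves": [[-0.0025,-0.0025,0,0.001,0.003,-0.003,0],[0,0,0,0,0,0,0]]}}

```text
t: 20.7
eef_pos: [488.4, 12.9, 208.1]
tcp_rot: [-3.141, -0.002, -0.0]
ft_force: [-0.8, 0.4, -0.1]
opening: 0.331
```

```bash
python3 go.py 488 12.7 150 0
```

```text
t 20.7 p [488.4  12.9 208.1] rpy [-3.141e+00 -2.000e-03 -0.000e+00] F [-0.8  0.4 -0.1] open 0.331 j6 1.46
tool shift m [-0.0005  0.0003  0.0581] turn [-0.    -0.002 -0.   ] rows 2
```

>>> {"name": "play_rows", "arguments": {"moves": [[-0.0005,0,0.012,0,-0.002,0,0],[-0.0005,0,0.012,0,-0.002,0,0],[-0.0005,0,0.012,0,-0.002,0,0]]}}

```text
t: 21.0
eef_pos: [487.5, 13.1, 171.5]
tcp_rot: [3.141, -0.0, 0.0]
ft_force: [-0.2, -0.4, -0.5]
opening: 0.331
```

```bash
python3 go.py 488 12.7 150 0
```

```text
t 21.0 p [487.5  13.1 171.5] rpy [ 3.141 -0.     0.   ] F [-0.2 -0.4 -0.5] open 0.331 j6 1.46
tool shift m [0.0005 0.0004 0.0215] turn [ 0. -0.  0.] rows 1
```

It is threaded with no contact force. I'll go lower and release.

>>> {"name": "play_rows", "arguments": {"moves": [[0,0,0.012,0,-0.001,0,0],[-0.0005,0,0.015,0,-0.002,0,0],[-0.0005,0,0.015,0,-0.002,0,0],[0,0,0,0,0,0,0]]}}

```text
t: 21.4
eef_pos: [487.3, 12.8, 124.1]
tcp_rot: [3.141, 0.003, 0.0]
ft_force: [1.6, -0.5, -1.2]
opening: 0.331
```

```bash
python3 go.py 488 12.7 125 0
```

```text
t 21.4 p [487.3  12.8 124.1] rpy [3.141e+00 3.000e-03 0.000e+00] F [ 1.6 -0.5 -1.2] open 0.331 j6 1.46
tool shift m [ 0.0007  0.0001 -0.0009] turn [0.001 0.003 0.   ] rows 1
```

>>> {"name": "play_rows", "arguments": {"moves": [[0,0,0,0,0,0,60],[0,0,0,0,0,0,60],[0,0,0,0,0,0,60],[0,0,0,0,0,0,60],[0,0,-0.03,0,0,0,60],[0,0,-0.04,0,0,0,60],[0,0,-0.045,0,0,0,60],[0,0,0,0,0,0,60]]}}

```text
t: 22.2
eef_pos: [486.4, 13.1, 242.1]
tcp_rot: [3.142, 0.008, 0.001]
ft_force: [0.9, 0.4, 0.1]
opening: 0.6
```

```bash
python3 go.py 656.5 26.5 200 0; python3 meas.py | sed 's/(\([0-9.]*\), [0-9.]*)//g';  python3 - <<'E'
from cell import *; from h import *
c=read_camera("wrist"); cv2.imwrite("pics/w13.png",c["img"][:,:,::-1])
c=read_camera("scene"); cv2.imwrite("pics/s13.png",cv2.resize(c["img"][60:220,220:420,::-1],(750,600)))
E
```

```text
t 22.2 p [486.4  13.1 242.1] rpy [3.142e+00 8.000e-03 1.000e-03] F [0.9 0.4 0.1] open 0.6 j6 1.46
tool shift m [ 0.1705 -0.0133  0.0407] turn [0.    0.008 0.001] rows 4
scene [657.2  25.8   4. ]  top [655.7  27.    4. ]  hub [655.9  26.9  28.5] 1.985087373709304
unpaired [ 472.41799538 -114.51879066    4.        ]
scene [644.9 125.5   4. ]  top [643.7 126.2   4. ]  hub [643.4 125.4  44.6] 0.5171930937792498
unpaired [493.77283739   4.83596366   4.        ]
```

View pics/s13.png

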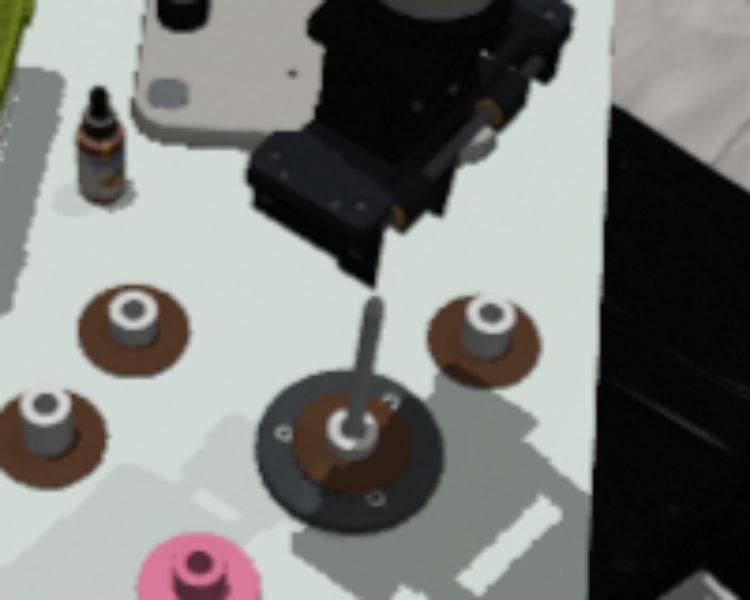

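View pics/w13.png

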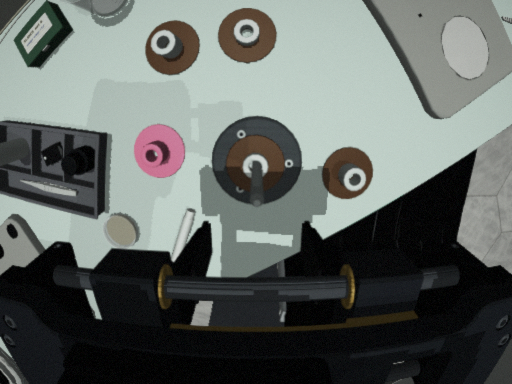

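plate_14 sits flat on the shoulder. Next is plate_22 at (656.5,26.5).

>>> {"name": "play_rows", "arguments": {"moves": [[0.03,-0.003,0,0,0.008,0,60],[0.045,-0.003,0,0,0,0,60],[0.045,-0.003,0,0,0,0,60],[0.035,-0.003,0,0,0,0,60],[0.012,0,0,0,0,0,60],[0,0,0,0,0,0,60],[0,0,0,0,0,0,60]]}}

```text
t: 23.1
eef_pos: [653.1, 26.1, 221.5]
tcp_rot: [-3.139, 0.028, -0.0]
ft_force: [-1.1, 0.2, -0.5]
opening: 0.605
```

```bash
python3 go.py 656.5 26.5 90 0
```

```text
t 23.1 p [653.1  26.1 221.5] rpy [-3.139  0.028 -0.   ] F [-1.1  0.2 -0.5] open 0.605 j6 1.51
tool shift m [ 7.000e-03 -1.000e-04  1.314e-01] turn [-0.002  0.028 -0.   ] rows 3
```

>>> {"name": "play_rows", "arguments": {"moves": [[0.003,0,0.02,-0.002,0.028,0,60],[0,0,0.035,0,-0.002,0,60],[0,0,0.035,0,-0.003,0,60],[0,0,0.025,0,-0.003,0,60],[0,0,0,0,0,0,60],[0,0,0,0,0,0,60]]}}

```text
t: 23.7
eef_pos: [649.8, 25.9, 103.4]
tcp_rot: [-3.141, 0.01, -0.001]
ft_force: [0.3, 0.6, 0.6]
opening: 0.602
```

```bash
python3 go.py 656.5 26.5 24 0
```

```text
t 23.7 p [649.8  25.9 103.4] rpy [-3.141e+00  1.000e-02 -1.000e-03] F [0.3 0.6 0.6] open 0.602 j6 1.51
tool shift m [ 0.0075 -0.0006  0.0793] turn [-0.     0.01  -0.001] rows 2
```

>>> {"name": "play_rows", "arguments": {"moves": [[0.0065,-0.0005,0.01,0,0.01,0,60],[0,0,0.025,0,0,0,60],[0,0,0.025,0,-0.002,0,60],[0,0,0,0,0,0,60]]}}

```text
t: 24.1
eef_pos: [659.6, 26.3, 46.8]
tcp_rot: [3.141, -0.01, -0.001]
ft_force: [-0.1, -0.1, -0.6]
opening: 0.602
```

```bash
python3 go.py 656.5 26.5 24 0;  python3 - <<'E'
from cell import *; from h import *
c=read_camera("wrist"); cv2.imwrite("pics/w14.png",cv2.resize(c["img"][150:300,160:360,::-1],None,fx=3,fy=3)); print(frayz(c,256,236,26))
E
```

```text
t 24.1 p [659.6  26.3  46.8] rpy [ 3.141e+00 -1.000e-02 -1.000e-03] F [-0.1 -0.1 -0.6] open 0.602 j6 1.51
tool shift m [-0.0033 -0.0002  0.0228] turn [ 0.    -0.01  -0.001] rows 1
[657.26332498  24.11561269  26.        ]
```

View pics/w14.png

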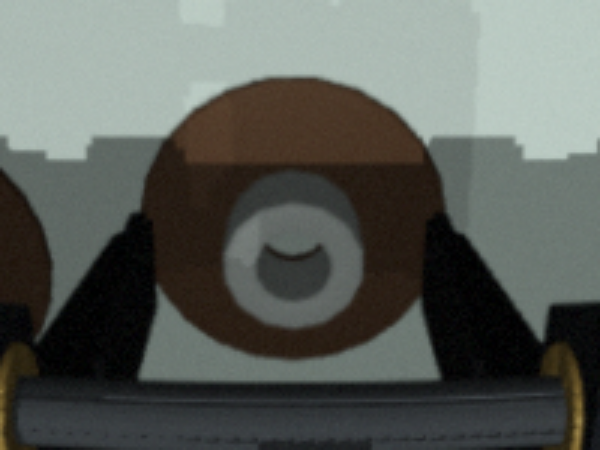

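The hub is centred in the jaws, at (293,265) in the crop.

>>> {"name": "play_rows", "arguments": {"moves": [[-0.002,0,0.01,0,-0.01,0,60],[-0.0005,0,0.011,0,-0.003,0,60],[0,0,0,0,0,0,60]]}}

```text
t: 24.45
eef_pos: [659.7, 26.3, 29.7]
tcp_rot: [3.141, -0.003, -0.001]
ft_force: [-0.3, 0.1, -0.5]
opening: 0.597
```

```bash
python3 go.py 657 26.5 24 0
```

```text
t 24.45 p [659.7  26.3  29.7] rpy [ 3.141e+00 -3.000e-03 -1.000e-03] F [-0.3  0.1 -0.5] open 0.597 j6 1.51
tool shift m [-0.0027 -0.0002  0.0057] turn [ 0.001 -0.003 -0.001] rows 1
```

>>> {"name": "play_rows", "arguments": {"moves": [[-0.003,0,0.005,0,-0.003,0,60],[0,0,0,0,0,0,30],[0,0,0,0,0,0,0],[0,0,0,0,0,0,0],[0,0,0,0,0,0,0],[0,0,0,0,0,0,0]]}}

```text
t: 25.05
eef_pos: [657.0, 26.2, 25.5]
tcp_rot: [3.141, -0.002, -0.0]
ft_force: [0.6, 0.3, -0.2]
opening: 0.328
```

```bash
python3 go.py 489 12.7 250 0
```

```text
t 25.05 p [657.   26.2  25.5] rpy [ 3.141e+00 -2.000e-03 -0.000e+00] F [ 0.6  0.3 -0.2] open 0.328 j6 1.51
tool shift m [-0.1676  0.0138 -0.2248] turn [ 0.001 -0.002 -0.   ] rows 5
```

>>> {"name": "play_rows", "arguments": {"moves": [[0,0,-0.015,0,0,0,0],[0,0,-0.03,0,0,0,0],[0,0,-0.045,0,0,0,0],[0,0,-0.045,0,0,0,0],[-0.01,0.001,-0.045,0,0,0,0],[-0.025,0.002,-0.03,0,0,0,0],[-0.04,0.003,0,0,0,0,0],[-0.04,0.003,0,0,0,0,0]]}}

```text
t: 25.85
eef_pos: [540.8, 17.3, 250.3]
tcp_rot: [3.14, -0.007, -0.0]
ft_force: [-0.2, -0.6, -0.2]
opening: 0.325
```

```bash
python3 go.py 488.5 12.7 230 0
```

```text
t 25.85 p [540.8  17.3 250.3] rpy [ 3.14  -0.007 -0.   ] F [-0.2 -0.6 -0.2] open 0.325 j6 1.48
tool shift m [-0.0524  0.0046  0.02  ] turn [ 0.001 -0.007 -0.   ] rows 2
```

>>> {"name": "play_rows", "arguments": {"moves": [[-0.028,0.002,0,0,-0.007,0,0],[-0.018,0.002,0,0,0,0,0],[0,0,0,0,0,0,0],[0,0,0,0,0,0,0],[0,0,0,0,0,0,0]]}}

```text
t: 26.35
eef_pos: [489.8, 13.4, 256.5]
tcp_rot: [3.139, -0.007, -0.0]
ft_force: [0.7, -0.9, 0.2]
opening: 0.332
```

```bash
python3 go.py 488.5 12.7 210 0
cat > held.py <<'E'
import sys
from cell import *; from h import *
from scipy.optimize import least_squares
off=float(sys.argv[1])
c=read_camera("scene"); im=c["img"]; hsv=cv2.cvtColor(im,cv2.COLOR_RGB2HSV)
m=((hsv[...,0]<22)&(hsv[...,1]>70)&(hsv[...,2]>25)&(hsv[...,2]<190))
st=state()["eef_pos"]; u,v=proj(c,(st[0],st[1],st[2]-off))
for ct,s,b in blobs(m,100):
    if abs(ct[0]-u)<25 and abs(ct[1]-v)<25:
        cs,_=cv2.findContours(b.astype(np.uint8),cv2.RETR_EXTERNAL,cv2.CHAIN_APPROX_NONE); p=cv2.convexHull(max(cs,key=len)).reshape(-1,2)
        z=st[2]-off+2
        q=np.array([onz(c,*k,z)[:2] for k in p if k[1]>s[1]+8])
        f=least_squares(lambda t:np.hypot(*(q-t).T)-38,st[:2],loss="soft_l1"); print("scene plate-tcp",(f.x-st[:2]).round(1),np.abs(f.fun).mean())
w=read_camera("wrist"); cv2.imwrite(f"pics/{sys.argv[2]}.png",cv2.resize(w["img"][170:300,180:330,::-1],None,fx=4,fy=4,interpolation=cv2.INTER_CUBIC))
E
python3 held.py 25.5 w15
```

```text
t 26.35 p [489.8  13.4 256.5] rpy [ 3.139 -0.007 -0.   ] F [ 0.7 -0.9  0.2] open 0.332 j6 1.47
tool shift m [-0.0016  0.0006  0.0465] turn [ 0.002 -0.007 -0.   ] rows 1
scene plate-tcp [ 2.2 -3.4] 0.9428386884230685
```

View pics/w15.png

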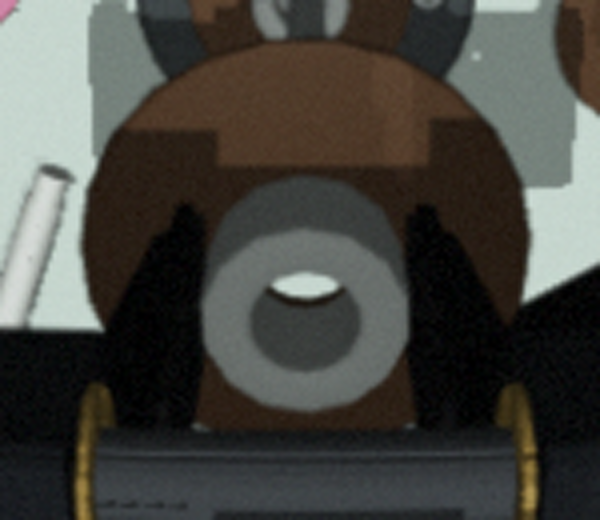

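The offset matches the previous plate, and TCP (488,12.7) worked then. I'll repeat it.

>>> {"name": "play_rows", "arguments": {"moves": [[-0.0015,0.001,0.015,0.002,-0.007,0,0],[0,0,0.02,0,-0.002,0,0],[0,0,0,0,0,0,0],[0,0,0,0,0,0,0]]}}

```text
t: 26.85
eef_pos: [490.8, 12.4, 219.9]
tcp_rot: [-3.141, 0.003, 0.0]
ft_force: [0.8, 0.7, -0.1]
opening: 0.326
```

```bash
python3 go.py 488 12.7 160 0
```

```text
t 26.85 p [490.8  12.4 219.9] rpy [-3.141e+00  3.000e-03  0.000e+00] F [ 0.8  0.7 -0.1] open 0.326 j6 1.46
tool shift m [-0.0027 -0.0003  0.0599] turn [-0.     0.003  0.   ] rows 2
```

>>> {"name": "play_rows", "arguments": {"moves": [[-0.0025,0,0.005,0,0.003,0,0],[0,0,0,0,0,0,0]]}}

```text
t: 27.05
eef_pos: [488.8, 12.5, 215.4]
tcp_rot: [-3.142, -0.001, 0.0]
ft_force: [-0.4, 1.1, -0.4]
opening: 0.33
```

```bash
python3 go.py 488 12.7 160 0
```

```text
t 27.05 p [488.8  12.5 215.4] rpy [-3.142e+00 -1.000e-03  0.000e+00] F [-0.4  1.1 -0.4] open 0.33 j6 1.46
tool shift m [-0.0009 -0.0002  0.0554] turn [-0.    -0.001  0.   ] rows 2
```

>>> {"name": "play_rows", "arguments": {"moves": [[-0.001,0,0.012,0,-0.001,0,0],[-0.0005,0,0.012,0,-0.002,0,0],[-0.0005,0,0.012,0,-0.002,0,0],[-0.0005,0,0.012,0,-0.002,0,0]]}}

```text
t: 27.45
eef_pos: [487.6, 12.4, 167.8]
tcp_rot: [3.141, 0.0, 0.0]
ft_force: [0.7, -0.7, -0.9]
opening: 0.327
```

```bash
python3 go.py 488 12.7 125 0
```

```text
t 27.45 p [487.6  12.4 167.8] rpy [3.141 0.    0.   ] F [ 0.7 -0.7 -0.9] open 0.327 j6 1.46
tool shift m [ 0.0004 -0.0003  0.0428] turn [0.001 0.    0.   ] rows 1
```

Threaded. I'll lower, release and rise.

>>> {"name": "play_rows", "arguments": {"moves": [[0,0,0.014,0,-0.001,0,0],[-0.0005,0,0.014,0,-0.002,0,0],[-0.0005,0,0.013,0,-0.002,0,0],[0,0,0,0,0,0,30],[0,0,0,0,0,0,60],[0,0,0,0,0,0,60],[0,0,0,0,0,0,60],[0,0,0,0,0,0,60]]}}

```text
t: 28.25
eef_pos: [487.0, 12.3, 124.0]
tcp_rot: [3.141, 0.005, 0.0]
ft_force: [-0.3, -0.4, 0.3]
opening: 0.583
```

>>> {"name": "play_rows", "arguments": {"moves": [[0,0,-0.03,0,0,0,60],[0,0,-0.04,0,0,0,60],[0,0,-0.045,0,0,0,60],[0,0,0,0,0,0,60]]}}

```text
t: 28.65
eef_pos: [487.1, 12.4, 243.6]
tcp_rot: [3.141, 0.007, 0.0]
ft_force: [0.9, 0.2, -0.2]
opening: 0.602
```

```bash
python3 go.py 472 -113.5 250 0; python3 meas.py | sed 's/(\([0-9.]*\), [0-9.]*)//g';  python3 - <<'E'
from cell import *; from h import *
c=read_camera("wrist"); cv2.imwrite("pics/w16.png",c["img"][:,:,::-1])
c=read_camera("scene"); cv2.imwrite("pics/s16.png",cv2.resize(c["img"][60:220,220:420,::-1],(750,600)))
E
```

```text
t 28.65 p [487.1  12.4 243.6] rpy [3.141 0.007 0.   ] F [ 0.9  0.2 -0.2] open 0.602 j6 1.46
tool shift m [-0.0152  0.1259 -0.0063] turn [0.    0.007 0.   ] rows 3
unpaired [ 472.42488718 -114.85908672    4.        ]
unpaired [498.07379593  -3.24429814   4.        ]
scene [645.  125.3   4. ]  top [643.8 126.3   4. ]  hub [643.9 125.7  44.4] 1.6725611636502113
```

View pics/s16.png

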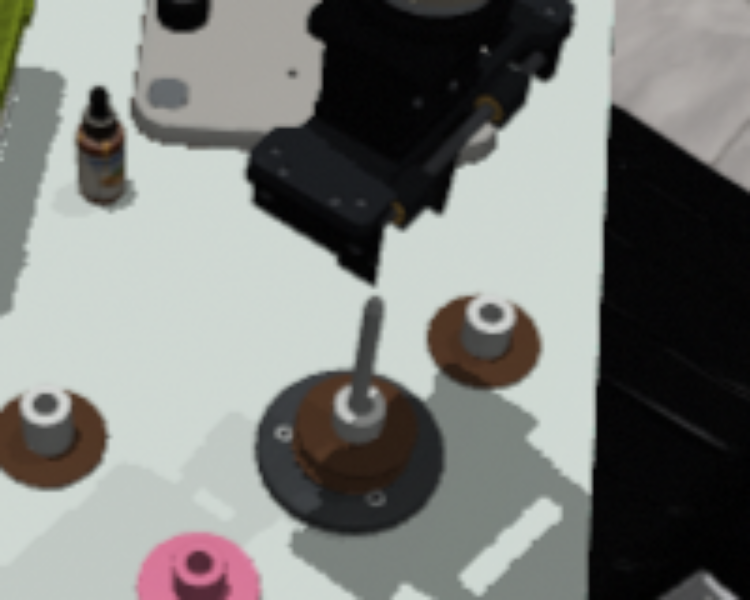

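View pics/w16.png

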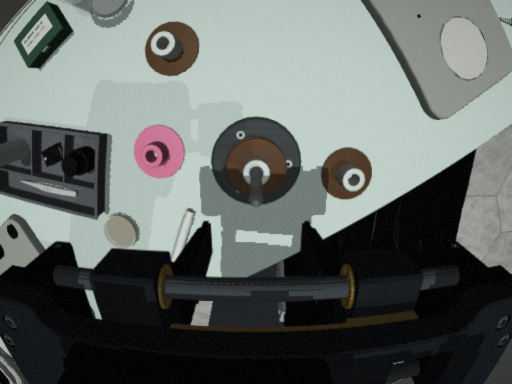

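plate_22 is on. Next is plate_30 at (472,-114).

>>> {"name": "play_rows", "arguments": {"moves": [[-0.003,0.03,0,0,0.007,0,60],[-0.005,0.045,0,0,0,0,60],[-0.005,0.035,0,0,0,0,60],[-0.002,0.014,0,0,0,0,60],[0,0,0,0,0,0,60],[0,0,0,0,0,0,60],[0,0,0,0,0,0,60]]}}

```text
t: 29.55
eef_pos: [467.0, -113.6, 229.6]
tcp_rot: [-3.136, 0.024, 0.002]
ft_force: [0.8, 0.6, -0.2]
opening: 0.602
```

```bash
python3 go.py 472 -113.5 90 0
```

```text
t 29.55 p [ 467.  -113.6  229.6] rpy [-3.136e+00  2.400e-02  2.000e-03] F [ 0.8  0.6 -0.2] open 0.602 j6 1.2
tool shift m [0.0083 0.0007 0.1394] turn [-0.006  0.024  0.002] rows 3
```

>>> {"name": "play_rows", "arguments": {"moves": [[0.004,0,0.02,-0.006,0.024,0.002,60],[0,0,0.035,0,0,0,60],[0,0,0.035,0,-0.002,0,60],[0,0,0.03,0,-0.002,0,60],[0,0,0,0,0,0,60],[0,0,0,0,0,0,60]]}}

```text
t: 30.15
eef_pos: [472.4, -107.9, 106.6]
tcp_rot: [3.141, 0.001, 0.008]
ft_force: [-0.0, 0.4, -0.4]
opening: 0.598
```

```bash
python3 go.py 472 -113.5 34 0
```

```text
t 30.15 p [ 472.4 -107.9  106.6] rpy [3.141e+00 1.000e-03 8.000e-03] F [-0.   0.4 -0.4] open 0.598 j6 1.2
tool shift m [-0.0004  0.0055  0.0726] turn [0.001 0.001 0.008] rows 2
```

>>> {"name": "play_rows", "arguments": {"moves": [[0,0.0055,0.01,0,0,0.008,60],[0,0,0.025,0,-0.002,0,60],[0,0,0.018,0,-0.002,0,60],[0,0,0,0,0,0,60]]}}

```text
t: 30.55
eef_pos: [475.5, -114.5, 56.2]
tcp_rot: [3.137, -0.004, -0.0]
ft_force: [0.3, 0.1, 0.6]
opening: 0.601
```

```bash
python3 go.py 472 -113.5 32 0;  python3 - <<'E'
from cell import *; from h import *
c=read_camera("wrist"); cv2.imwrite("pics/w17.png",cv2.resize(c["img"][150:300,160:360,::-1],None,fx=3,fy=3))
E
```

```text
t 30.55 p [ 475.5 -114.5   56.2] rpy [ 3.137 -0.004 -0.   ] F [0.3 0.1 0.6] open 0.601 j6 1.21
tool shift m [-0.0036 -0.0011  0.0242] turn [ 0.004 -0.004 -0.   ] rows 1
```

View pics/w17.png

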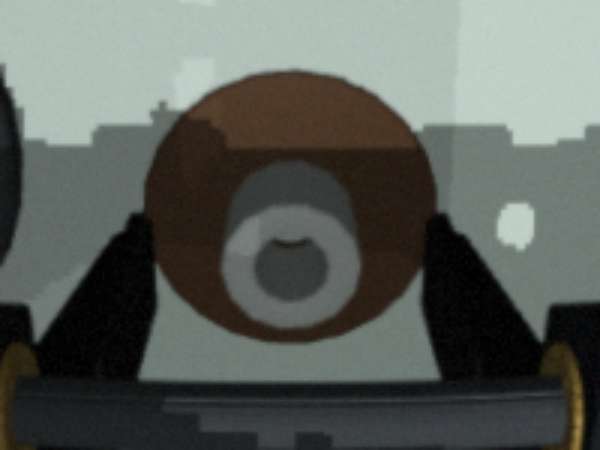

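>>> {"name": "play_rows", "arguments": {"moves": [[-0.003,-0.001,0.012,0.004,-0.004,0,60],[-0.0005,0,0.011,0,-0.002,0,60],[0,0,0,0,0,0,60]]}}

```text
t: 30.9
eef_pos: [473.4, -114.3, 34.9]
tcp_rot: [3.14, -0.003, -0.001]
ft_force: [0.1, 0.8, 0.4]
opening: 0.597
```

```bash
python3 go.py 472 -113.5 32 0
```

```text
t 30.9 p [ 473.4 -114.3   34.9] rpy [ 3.14e+00 -3.00e-03 -1.00e-03] F [0.1 0.8 0.4] open 0.597 j6 1.2
tool shift m [-0.0014 -0.0008  0.0028] turn [ 0.002 -0.003 -0.001] rows 1
```

>>> {"name": "play_rows", "arguments": {"moves": [[-0.0015,-0.001,0.004,0.002,-0.003,0,60],[0,0,0,0,0,0,30],[0,0,0,0,0,0,0],[0,0,0,0,0,0,0],[0,0,0,0,0,0,0],[0,0,0,0,0,0,0]]}}

```text
t: 31.5
eef_pos: [472.2, -113.3, 31.3]
tcp_rot: [3.141, -0.001, -0.001]
ft_force: [0.7, 0.0, -0.1]
opening: 0.322
```

```bash
python3 go.py 488 12.7 260 0
```

```text
t 31.5 p [ 472.2 -113.3   31.3] rpy [ 3.141e+00 -1.000e-03 -1.000e-03] F [ 0.7  0.  -0.1] open 0.322 j6 1.2
tool shift m [ 0.016  -0.126  -0.2288] turn [ 0.    -0.001 -0.001] rows 5
```

>>> {"name": "play_rows", "arguments": {"moves": [[0,0,-0.015,0,0,0,0],[0,0,-0.03,0,0,0,0],[0,0,-0.045,0,0,0,0],[0,0,-0.045,0,0,0,0],[0,0,-0.045,0,0,0,0],[0.002,-0.015,-0.04,0,0,0,0],[0.004,-0.03,-0.01,0,0,0,0],[0.004,-0.035,0,0,0,0,0]]}}

```text
t: 32.3
eef_pos: [481.7, -33.8, 271.4]
tcp_rot: [-3.141, -0.001, -0.006]
ft_force: [0.6, -0.4, -1.1]
opening: 0.321
```

```bash
python3 go.py 488 12.7 240 0
```

```text
t 32.3 p [481.7 -33.8 271.4] rpy [-3.141e+00 -1.000e-03 -6.000e-03] F [ 0.6 -0.4 -1.1] open 0.321 j6 1.37
tool shift m [ 0.006  -0.0465  0.0314] turn [-0.001 -0.001 -0.006] rows 1
```

>>> {"name": "play_rows", "arguments": {"moves": [[0.003,-0.022,0.005,0,0,-0.006,0],[0.002,-0.017,0.005,0,0,0,0],[0,0,0.005,0,0,0,0],[0,0,0.005,0,0,0,0],[0,0,0,0,0,0,0]]}}

```text
t: 32.8
eef_pos: [486.4, 9.4, 252.2]
tcp_rot: [-3.141, -0.004, 0.004]
ft_force: [0.4, -0.3, -0.3]
opening: 0.322
```

```bash
python3 go.py 488 12.7 215 0
```

```text
t 32.8 p [486.4   9.4 252.2] rpy [-3.141 -0.004  0.004] F [ 0.4 -0.3 -0.3] open 0.322 j6 1.45
tool shift m [ 0.0014 -0.0033  0.0372] turn [-0.    -0.004  0.004] rows 1
```

>>> {"name": "play_rows", "arguments": {"moves": [[0.001,-0.003,0.01,0,-0.004,0.004,0],[0,0,0.015,0,-0.001,0,0],[0,0,0,0,0,0,0],[0,0,0,0,0,0,0]]}}

```text
t: 33.2
eef_pos: [487.6, 10.4, 225.4]
tcp_rot: [-3.141, 0.002, -0.004]
ft_force: [0.7, 0.0, -0.3]
opening: 0.32
```

```bash
python3 go.py 488 12.7 215 0; python3 held.py 31.3 w18
```

```text
t 33.2 p [487.6  10.4 225.4] rpy [-3.141e+00  2.000e-03 -4.000e-03] F [ 0.7  0.  -0.3] open 0.32 j6 1.46
tool shift m [ 0.0004 -0.0023  0.0104] turn [-0.     0.002 -0.004] rows 1
scene plate-tcp [ 2.8 -3.3] 0.8257389387892092
```

View pics/w18.png

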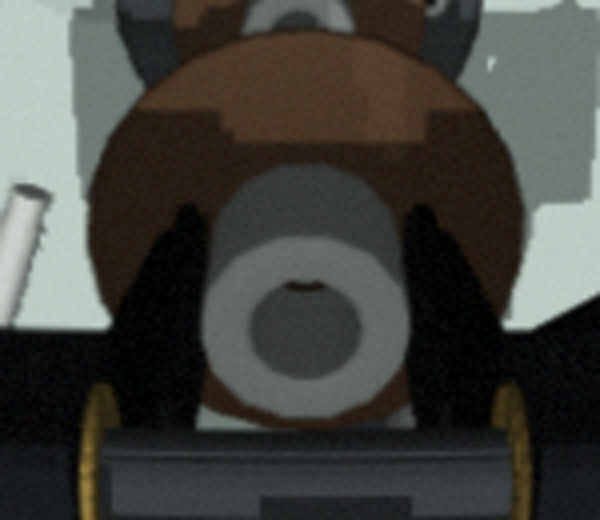

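The offset is the same as before. I'll correct y by +2.3 and lower.

>>> {"name": "play_rows", "arguments": {"moves": [[0,-0.0025,0.004,0,0.002,-0.004,0],[0,0,0,0,0,0,0]]}}

```text
t: 33.5
eef_pos: [487.9, 13.0, 222.1]
tcp_rot: [-3.141, -0.002, 0.0]
ft_force: [0.1, 0.1, 0.6]
opening: 0.32
```

```bash
python3 go.py 488 12.7 175 0
```

```text
t 33.5 p [487.9  13.  222.1] rpy [-3.141e+00 -2.000e-03  0.000e+00] F [0.1 0.1 0.6] open 0.32 j6 1.46
tool shift m [-0.      0.0003  0.0471] turn [-0.    -0.002  0.   ] rows 1
```

>>> {"name": "play_rows", "arguments": {"moves": [[-0.0002,0,0.012,0,-0.002,0,0],[-0.0005,0,0.012,0,-0.002,0,0],[-0.0005,0,0.012,0,-0.002,0,0],[-0.0005,0,0.012,0,-0.002,0,0]]}}

```text
t: 33.9
eef_pos: [487.0, 13.1, 171.8]
tcp_rot: [3.141, 0.002, 0.0]
ft_force: [2.9, 0.2, 1.0]
opening: 0.325
```

```bash
python3 go.py 488 12.7 128 0
```

```text
t 33.9 p [487.   13.1 171.8] rpy [3.141e+00 2.000e-03 0.000e+00] F [2.9 0.2 1. ] open 0.325 j6 1.46
tool shift m [0.0011 0.0004 0.0438] turn [0.    0.002 0.   ] rows 1
```

>>> {"name": "play_rows", "arguments": {"moves": [[0.0015,0,0.01,0,0.002,0,0],[0,0,0.014,0,-0.001,0,0],[0,0,0.014,0,-0.002,0,0],[0,0,0,0,0,0,30],[0,0,0,0,0,0,60],[0,0,0,0,0,0,60],[0,0,0,0,0,0,60],[0,0,0,0,0,0,60]]}}

```text
t: 34.7
eef_pos: [487.2, 13.3, 128.2]
tcp_rot: [-3.141, 0.008, 0.001]
ft_force: [1.1, -0.3, 0.6]
opening: 0.577
```

>>> {"name": "play_rows", "arguments": {"moves": [[0,0,-0.03,0,0,0,60],[0,0,-0.04,0,0,0,60],[0,0,-0.045,0,0,0,60],[0,0,0,0,0,0,60]]}}

```text
t: 35.1
eef_pos: [487.8, 13.3, 248.0]
tcp_rot: [-3.141, 0.008, 0.001]
ft_force: [-0.2, 0.1, 0.6]
opening: 0.6
```

```bash
python3 go.py 645 126 250 0; python3 meas.py | sed 's/(\([0-9.]*\), [0-9.]*)//g';  python3 - <<'E'
from cell import *; from h import *
c=read_camera("scene"); cv2.imwrite("pics/s19.png",cv2.resize(c["img"][60:220,220:420,::-1],(750,600)))
E
```

```text
t 35.1 p [487.8  13.3 248. ] rpy [-3.141e+00  8.000e-03  1.000e-03] F [-0.2  0.1  0.6] open 0.6 j6 1.46
tool shift m [ 0.1572 -0.1126 -0.0032] turn [-0.     0.008  0.001] rows 4
unpaired [501.26168049 -10.09626768   4.        ]
scene [644.9 125.5   4. ]  top [643.9 126.4   4. ]  hub [643.9 125.7  44.4] 1.6725611636502113
```

View pics/s19.png

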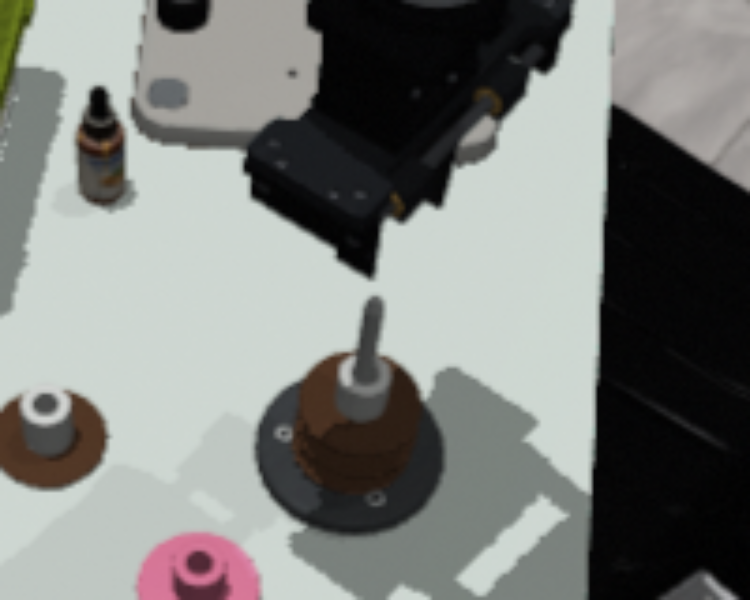

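plate_30 is on. Last is plate_38 at (644.5,126), unmoved, which I'll take with a slight yaw away from the beaker.

>>> {"name": "play_rows", "arguments": {"moves": [[0.025,-0.018,0,0,0.008,0,60],[0.039,-0.028,0,0,0,0,60],[0.039,-0.028,0,0,0,0,60],[0.036,-0.026,0,0,0,0,60],[0.012,-0.008,0,0,0,0,60],[0,0,0,0,0,-0.14,60],[0,0,0,0,0,0,60],[0,0,0,0,0,0,60]]}}

```text
t: 36.05
eef_pos: [638.4, 125.7, 226.4]
tcp_rot: [-3.138, 0.028, 0.138]
ft_force: [0.8, -0.2, 0.8]
opening: 0.602
```

```bash
python3 go.py 645 126 110 0.15
```

```text
t 36.05 p [638.4 125.7 226.4] rpy [-3.138  0.028  0.138] F [ 0.8 -0.2  0.8] open 0.602 j6 1.52
tool shift m [0.0098 0.0011 0.1161] turn [-0.004  0.028 -0.012] rows 3
```

>>> {"name": "play_rows", "arguments": {"moves": [[0.006,0.001,0.015,-0.003,0.028,-0.012,60],[0,0,0.03,0,0,0,60],[0,0,0.035,0,-0.002,0,60],[0,0,0.025,0,-0.003,0,60],[0,0,0,0,0,0,60],[0,0,0,0,0,0,60]]}}

```text
t: 36.65
eef_pos: [642.4, 123.4, 117.5]
tcp_rot: [-3.141, 0.005, 0.13]
ft_force: [0.1, -0.1, 0.7]
opening: 0.599
```

```bash
python3 go.py 645 126 65 0.15
```

```text
t 36.65 p [642.4 123.4 117.5] rpy [-3.141  0.005  0.13 ] F [ 0.1 -0.1  0.7] open 0.599 j6 1.53
tool shift m [ 0.0032 -0.0022  0.0525] turn [-0.001  0.005 -0.02 ] rows 2
```

>>> {"name": "play_rows", "arguments": {"moves": [[0.003,-0.002,0.01,0,0.005,0,60],[0,0,0.02,0,-0.001,0,60],[-0.001,0,0.02,0,-0.003,0,60],[0,0,0,0,0,0,60]]}}

```text
t: 37.05
eef_pos: [646.7, 126.0, 70.5]
tcp_rot: [-3.141, -0.005, 0.126]
ft_force: [-0.2, 0.4, 1.1]
opening: 0.602
```

```bash
python3 go.py 645 126 37 0.13;  python3 - <<'E'
from cell import *; from h import *
c=read_camera("wrist"); cv2.imwrite("pics/w20.png",cv2.resize(c["img"][130:300,140:380,::-1],None,fx=3,fy=3))
E
```

```text
t 37.05 p [646.7 126.   70.5] rpy [-3.141 -0.005  0.126] F [-0.2  0.4  1.1] open 0.602 j6 1.54
tool shift m [-0.0018 -0.0002  0.0334] turn [-0.    -0.005 -0.004] rows 1
```

View pics/w20.png

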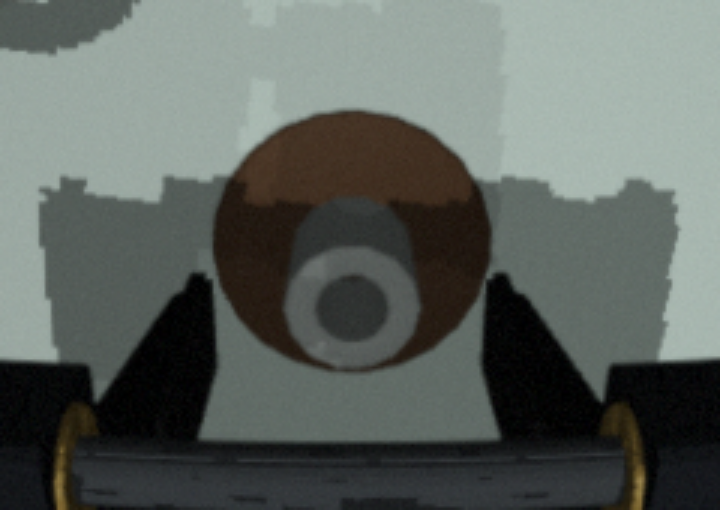

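The hub is centred in the jaws. Lower and grip.

>>> {"name": "play_rows", "arguments": {"moves": [[-0.0015,0,0.012,0,-0.005,0,60],[-0.0005,0,0.012,0,-0.002,0,60],[-0.0005,0,0.009,0,-0.003,0,60],[0,0,0,0,0,0,60]]}}

```text
t: 37.5
eef_pos: [646.5, 126.0, 39.5]
tcp_rot: [-3.141, -0.001, 0.125]
ft_force: [0.5, -0.1, -0.3]
opening: 0.599
```

```bash
python3 go.py 645 126 38 0.13
```

```text
t 37.5 p [646.5 126.   39.5] rpy [-3.141e+00 -1.000e-03  1.250e-01] F [ 0.5 -0.1 -0.3] open 0.599 j6 1.54
tool shift m [-0.0015 -0.0001  0.0015] turn [-0.    -0.001 -0.005] rows 1
```

>>> {"name": "play_rows", "arguments": {"moves": [[-0.0015,0,0.003,0,0,0,60],[0,0,0,0,0,0,30],[0,0,0,0,0,0,0],[0,0,0,0,0,0,0],[0,0,0,0,0,0,0],[0,0,0,0,0,0,0]]}}

```text
t: 38.1
eef_pos: [645.3, 125.9, 37.1]
tcp_rot: [-3.142, -0.002, 0.125]
ft_force: [-0.8, -0.7, -0.1]
opening: 0.331
```

```bash
python3 go.py 488 12.7 265 0.13
```

```text
t 38.1 p [645.3 125.9  37.1] rpy [-3.142e+00 -2.000e-03  1.250e-01] F [-0.8 -0.7 -0.1] open 0.331 j6 1.54
tool shift m [-0.1697  0.0926 -0.2283] turn [-0.    -0.002 -0.005] rows 5
```

>>> {"name": "play_rows", "arguments": {"moves": [[0,0,-0.015,0,0,0,0],[0,0,-0.03,0,0,0,0],[0,0,-0.045,0,0,0,0],[0,0,-0.045,0,0,0,0],[0,0,-0.045,0,0,0,0],[-0.02,0.011,-0.04,0,0,0,0],[-0.035,0.019,-0.01,0,0,0,0],[-0.04,0.022,0,0,0,0,0]]}}

```text
t: 38.9
eef_pos: [556.4, 62.8, 282.8]
tcp_rot: [3.141, -0.007, 0.128]
ft_force: [-0.2, -1.4, -1.0]
opening: 0.33
```

```bash
python3 go.py 488 12.7 265 0.13
```

```text
t 38.9 p [556.4  62.8 282.8] rpy [ 3.141 -0.007  0.128] F [-0.2 -1.4 -1. ] open 0.33 j6 1.44
tool shift m [-0.0744  0.0409  0.0173] turn [ 0.001 -0.007 -0.002] rows 2
```

>>> {"name": "play_rows", "arguments": {"moves": [[-0.03,0.017,0,0,-0.007,0,0],[-0.025,0.013,0,0,0,0,0],[-0.01,0.006,0,0,0,0,0],[0,0,0,0,0,0,0],[0,0,0,0,0,0,0],[0,0,0,0,0,0,0]]}}

```text
t: 39.5
eef_pos: [491.9, 16.2, 289.6]
tcp_rot: [3.139, -0.009, 0.126]
ft_force: [-0.3, -0.1, -0.9]
opening: 0.332
```

```bash
python3 go.py 488.5 12.7 240 0.13
```

```text
t 39.5 p [491.9  16.2 289.6] rpy [ 3.139 -0.009  0.126] F [-0.3 -0.1 -0.9] open 0.332 j6 1.34
tool shift m [-0.0042  0.0029  0.0496] turn [ 0.003 -0.009 -0.004] rows 2
```

>>> {"name": "play_rows", "arguments": {"moves": [[-0.004,0.003,0.02,0.002,-0.009,0,0],[0,0,0.02,0,-0.001,0,0],[0,0,0.01,0,-0.001,0,0],[0,0,0,0,0,0,0],[0,0,0,0,0,0,0]]}}

```text
t: 40.0
eef_pos: [492.1, 14.8, 237.7]
tcp_rot: [3.141, 0.003, 0.13]
ft_force: [0.1, -0.4, -0.9]
opening: 0.332
```

```bash
python3 go.py 488.5 12.7 222 0.13; python3 held.py 37.1 w21
```

```text
t 40.0 p [492.1  14.8 237.7] rpy [3.141e+00 3.000e-03 1.300e-01] F [ 0.1 -0.4 -0.9] open 0.332 j6 1.34
tool shift m [-0.0038  0.0017  0.0157] turn [ 0.     0.003 -0.   ] rows 1
scene plate-tcp [ 2.2 -3.4] 0.6265264571712941
```

View pics/w21.png

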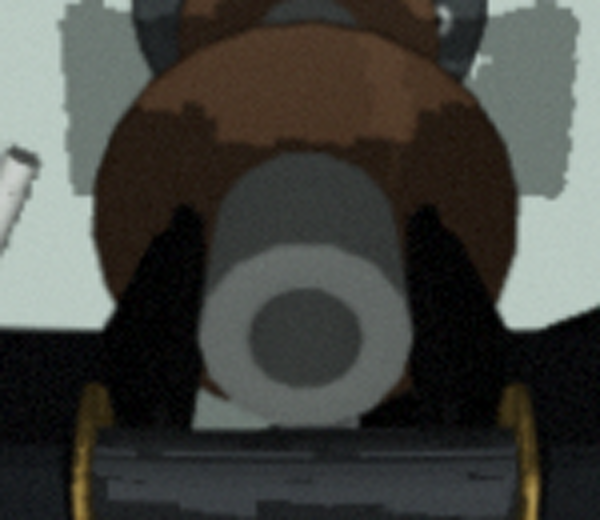

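>>> {"name": "play_rows", "arguments": {"moves": [[-0.004,0.002,0.004,0,0.003,0,0],[0,0,0,0,0,0,0]]}}

```text
t: 40.3
eef_pos: [488.4, 12.1, 234.7]
tcp_rot: [3.141, -0.003, 0.13]
ft_force: [-0.5, 0.2, 0.1]
opening: 0.33
```

```bash
python3 go.py 488.3 12.7 180 0.13
```

```text
t 40.3 p [488.4  12.1 234.7] rpy [ 3.141e+00 -3.000e-03  1.300e-01] F [-0.5  0.2  0.1] open 0.33 j6 1.33
tool shift m [-0.0001 -0.0006  0.0547] turn [ 0.001 -0.003 -0.   ] rows 2
```

>>> {"name": "play_rows", "arguments": {"moves": [[0,-0.0005,0.012,0,-0.003,0,0],[-0.0003,0,0.012,0,-0.002,0,0],[-0.0003,0,0.012,0,-0.002,0,0],[-0.0003,0,0.012,0,-0.002,0,0]]}}

```text
t: 40.7
eef_pos: [487.6, 12.3, 184.5]
tcp_rot: [3.14, 0.003, 0.129]
ft_force: [-0.1, 0.4, -0.7]
opening: 0.331
```

```bash
python3 go.py 488.3 12.7 135 0.13
```

```text
t 40.7 p [487.6  12.3 184.5] rpy [3.14e+00 3.00e-03 1.29e-01] F [-0.1  0.4 -0.7] open 0.331 j6 1.33
tool shift m [ 0.0009 -0.0004  0.0495] turn [ 0.002  0.003 -0.001] rows 2
```

Threaded. It will come to rest with the TCP at about 133, so I'll lower to about 138 and release.

>>> {"name": "play_rows", "arguments": {"moves": [[0.001,0,0.014,0,0.002,0,0],[0,0,0.014,0,-0.001,0,0],[0,0,0.014,0,-0.002,0,0],[0,0,0,0,0,0,30],[0,0,0,0,0,0,60],[0,0,0,0,0,0,60],[0,0,0,0,0,0,60],[0,0,0,0,0,0,60]]}}

```text
t: 41.5
eef_pos: [487.3, 12.4, 136.8]
tcp_rot: [3.141, 0.009, 0.129]
ft_force: [-0.5, -0.6, 0.3]
opening: 0.584
```

>>> {"name": "play_rows", "arguments": {"moves": [[0,0,-0.03,0,0,0,60],[0,0,-0.04,0,0,0,60],[0,0,-0.045,0,0,0,60],[0,0,0,0,0,0,60]]}}

```text
t: 41.9
eef_pos: [487.8, 12.6, 256.5]
tcp_rot: [3.141, 0.01, 0.129]
ft_force: [0.6, -0.2, -0.6]
opening: 0.6
```

```bash
python3 go.py 499.5 260.5 250 0.13
python3 - <<'E'
from cell import *; from h import *
c=read_camera("wrist"); cv2.imwrite("pics/w22.png",c["img"][:,:,::-1])
c=read_camera("scene"); cv2.imwrite("pics/s22.png",cv2.resize(c["img"][60:220,220:420,::-1],(750,600)))
E
```

```text
t 41.9 p [487.8  12.6 256.5] rpy [3.141 0.01  0.129] F [ 0.6 -0.2 -0.6] open 0.6 j6 1.34
tool shift m [ 0.0435 -0.2444  0.006 ] turn [ 0.     0.01  -0.001] rows 6
```

View pics/s22.png

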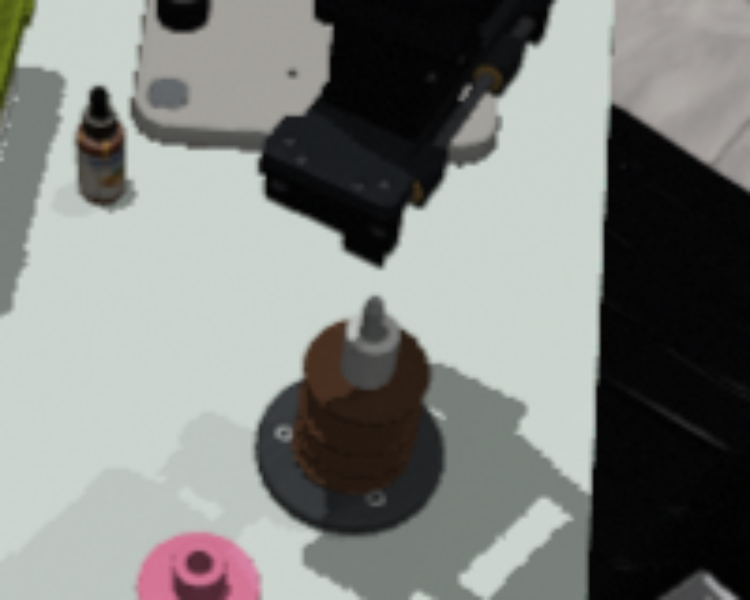

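View pics/w22.png

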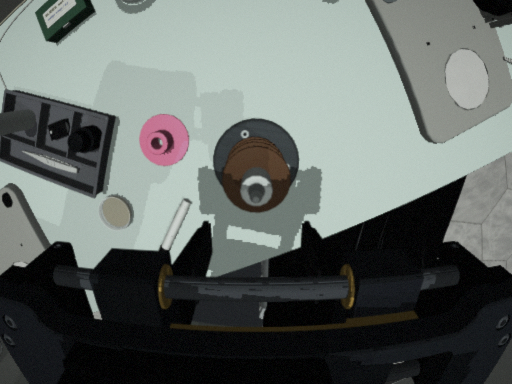

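All four plates are stacked in order with the spindle tip showing. Next is locating the cap in the tray.

Run:
```python
from cell import *; from h import *
for n,(u0,u1,v0,v1) in (("top",(195,225,215,250)),("scene",(228,256,228,262))):
    c=read_camera(n); g=c["img"].max(2).astype(int)
    m=np.zeros(g.shape,bool); m[v0:v1,u0:u1]=g[v0:v1,u0:u1]<40
    for ct,s,_ in blobs(m,30): print(n,ct.round(1),s, [onz(c,*ct,z).round(1) for z in (50,30)])
    print("pred top/base",proj(c,(500,260.5,61)).round(1),proj(c,(500,260.5,9)).round(1))
    cv2.imwrite(f"pics/cap_{n}.png",cv2.resize(c["img"][v0-10:v1+10,u0-10:u1+10,::-1],None,fx=8,fy=8,interpolation=cv2.INTER_CUBIC))
```

```text
top [209.9 233.8] [202 227  15  15 128] [array([497.8, 257.4,  50. ]), array([497.7, 260.2,  30. ])]
pred top/base [208. 233.] [210.8 232.9]
scene [240.8 245. ] [228 228  28  32 442] [array([498., 263.,  50.]), array([504.4, 256.6,  30. ])]
pred top/base [240.7 241.4] [241.5 251.4]
```

View pics/cap_top.png

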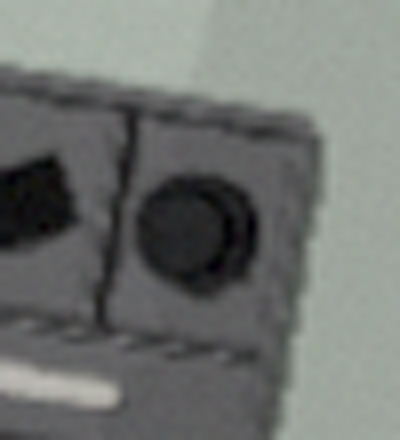

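View pics/cap_scene.png

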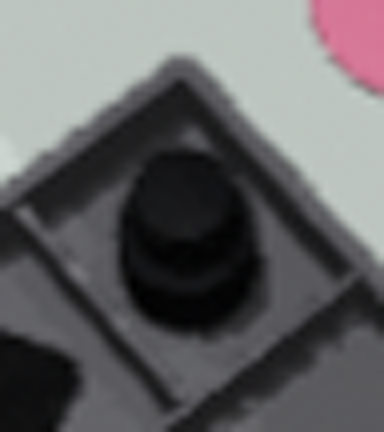

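The cap is upright at about (500,260). Moving there.

>>> {"name": "play_rows", "arguments": {"moves": [[0,0,0,0,0.01,0.129,60],[0.001,-0.03,0,0,0,0,60],[0.002,-0.045,0,0,0,0,60],[0.002,-0.045,0,0,0,0,60],[0.002,-0.045,0,0,0,0,60],[0.002,-0.045,0,0,0,0,60],[0.002,-0.028,0,0,0,0,60],[0,0,0,0,0,0,60]]}}

```text
t: 42.9
eef_pos: [495.5, 258.2, 238.5]
tcp_rot: [3.138, 0.028, -0.01]
ft_force: [-0.2, -1.1, -1.8]
opening: 0.602
```

>>> {"name": "play_rows", "arguments": {"moves": [[0,0,0,0,0,0,60],[0,0,0,0,0,0,60]]}}

```text
t: 43.1
eef_pos: [494.6, 257.7, 236.0]
tcp_rot: [3.136, 0.032, -0.009]
ft_force: [0.1, 0.1, -0.5]
opening: 0.598
```

```bash
python3 go.py 500 260.5 130 0
```

```text
t 43.1 p [494.6 257.7 236. ] rpy [ 3.136  0.032 -0.009] F [ 0.1  0.1 -0.5] open 0.598 j6 1.94
tool shift m [ 0.0087 -0.0035  0.1058] turn [ 0.005  0.032 -0.009] rows 3
```

>>> {"name": "play_rows", "arguments": {"moves": [[0.005,-0.003,0.01,0.005,0.032,-0.009,60],[0,0,0.03,0,0,0,60],[0,0,0.035,0,-0.002,0,60],[0,0,0.025,0,-0.002,0,60],[0,0,0,0,0,0,60],[0,0,0,0,0,0,60]]}}

```text
t: 43.7
eef_pos: [500.7, 253.5, 133.5]
tcp_rot: [3.141, 0.002, -0.008]
ft_force: [0.3, 0.3, 0.7]
opening: 0.602
```

```bash
python3 go.py 500 260.5 58 0
python3 - <<'E'
from cell import *; from h import *
c=read_camera("wrist"); cv2.imwrite("pics/w23.png",cv2.resize(c["img"][130:300,140:380,::-1],None,fx=3,fy=3))
E
```

```text
t 43.7 p [500.7 253.5 133.5] rpy [ 3.141e+00  2.000e-03 -8.000e-03] F [0.3 0.3 0.7] open 0.602 j6 1.93
tool shift m [-0.0006 -0.007   0.0755] turn [ 0.001  0.002 -0.008] rows 2
```

View pics/w23.png

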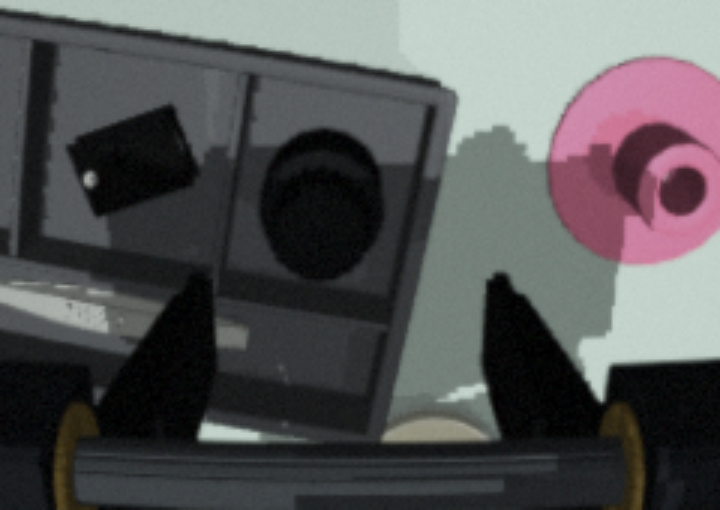

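>>> {"name": "play_rows", "arguments": {"moves": [[0,-0.007,0.01,0,0.002,-0.008,60],[0,0,0.02,0,0,0,60],[0,0,0.02,0,-0.002,0,60],[0,0,0.008,0,-0.002,0,60],[0,0,0,0,0,0,60]]}}

```text
t: 44.25
eef_pos: [503.5, 262.5, 78.1]
tcp_rot: [-3.139, -0.006, 0.001]
ft_force: [-0.3, -0.6, -0.6]
opening: 0.601
```

```bash
python3 go.py 500 260.5 57.5 0
python3 - <<'E'
from cell import *; from h import *
c=read_camera("wrist"); cv2.imwrite("pics/w24.png",cv2.resize(c["img"][130:300,140:380,::-1],None,fx=3,fy=3))
E
```

```text
t 44.25 p [503.5 262.5  78.1] rpy [-3.139e+00 -6.000e-03  1.000e-03] F [-0.3 -0.6 -0.6] open 0.601 j6 1.93
tool shift m [-0.0036  0.002   0.0206] turn [-0.003 -0.006  0.001] rows 1
```

View pics/w24.png

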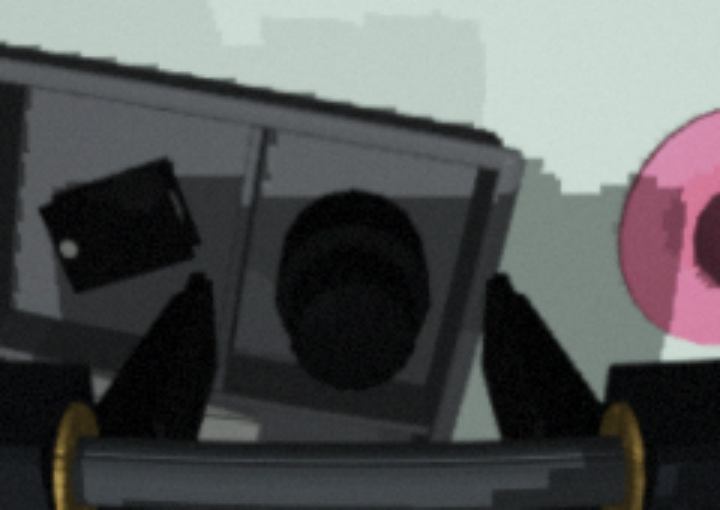

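>>> {"name": "play_rows", "arguments": {"moves": [[-0.003,0.0015,0.01,-0.002,-0.006,0,60],[-0.0005,0,0.01,0,-0.002,0,60],[0,0,0,0,0,0,60]]}}

```text
t: 44.6
eef_pos: [500.7, 261.5, 59.0]
tcp_rot: [-3.139, -0.001, 0.001]
ft_force: [0.6, 0.0, 0.5]
opening: 0.598
```

```bash
python3 go.py 500 260.8 57.5 0
```

```text
t 44.6 p [500.7 261.5  59. ] rpy [-3.139e+00 -1.000e-03  1.000e-03] F [0.6 0.  0.5] open 0.598 j6 1.93
tool shift m [-0.0007  0.0007  0.0015] turn [-0.002 -0.001  0.001] rows 1
```

>>> {"name": "play_rows", "arguments": {"moves": [[-0.0005,0.0005,0.0025,0,0,0,60],[0,0,0,0,0,0,30],[0,0,0,0,0,0,0],[0,0,0,0,0,0,0],[0,0,0,0,0,0,0],[0,0,0,0,0,0,0],[0,0,0,0,0,0,0]]}}

```text
t: 45.3
eef_pos: [500.5, 261.0, 56.9]
tcp_rot: [-3.139, -0.002, 0.001]
ft_force: [-0.2, -0.8, 0.2]
opening: 0.287
```

```bash
python3 go.py 500 260.8 250 0
```

```text
t 45.3 p [500.5 261.   56.9] rpy [-3.139e+00 -2.000e-03  1.000e-03] F [-0.2 -0.8  0.2] open 0.287 j6 1.93
tool shift m [-0.0002 -0.0002 -0.1931] turn [-0.002 -0.002  0.001] rows 5
```

>>> {"name": "play_rows", "arguments": {"moves": [[0,0,-0.015,0,0,0,0],[0,0,-0.03,0,0,0,0],[0,0,-0.045,0,0,0,0],[0,0,-0.045,0,0,0,0],[0,0,-0.045,0,0,0,0],[0,0.01,-0.03,0,0,0,0],[-0.002,0.025,0,0,0,0,0],[-0.002,0.035,0,0,0,0,0]]}}

```text
t: 46.1
eef_pos: [495.6, 191.2, 275.0]
tcp_rot: [-3.14, -0.0, 0.005]
ft_force: [0.7, -0.6, -1.7]
opening: 0.288
```

```bash
python3 go.py 488.7 12.7 255 0
python3 - <<'E'
from cell import *; from h import *
c=read_camera("wrist"); cv2.imwrite("pics/w25.png",c["img"][:,:,::-1])
E
```

```text
t 46.1 p [495.6 191.2 275. ] rpy [-3.14  -0.     0.005] F [ 0.7 -0.6 -1.7] open 0.288 j6 1.81
tool shift m [-0.0079  0.1785  0.0197] turn [-0.002 -0.     0.005] rows 4
```

View pics/w25.png

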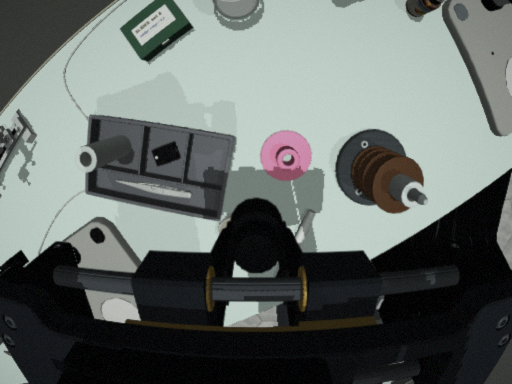

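The cap is held and the narrow cell is empty. The stack and the sleeve look fine.

>>> {"name": "play_rows", "arguments": {"moves": [[-0.001,0.04,0,0,0,0.005,0],[-0.002,0.042,0,0,0,0,0],[-0.001,0.042,0,0,0,0,0],[-0.001,0.028,0,0,0,0,0],[0,0.01,0,0,0,0,0],[0,0,0,0,0,0,0],[0,0,0,0,0,0,0],[0,0,0,0,0,0,0]]}}

```text
t: 46.95
eef_pos: [489.1, 20.0, 275.7]
tcp_rot: [-3.141, -0.002, -0.002]
ft_force: [0.3, 0.3, -0.7]
opening: 0.277
```

```bash
python3 go.py 488.7 12.7 235 0
```

```text
t 46.95 p [489.1  20.  275.7] rpy [-3.141e+00 -2.000e-03 -2.000e-03] F [ 0.3  0.3 -0.7] open 0.277 j6 1.48
tool shift m [-0.0005  0.0074  0.0407] turn [-0.001 -0.002 -0.002] rows 1
```

>>> {"name": "play_rows", "arguments": {"moves": [[0,0.0075,0.01,0,-0.002,-0.002,0],[0,0,0.015,0,-0.001,0,0],[0,0,0.01,0,0,0,0],[0,0,0,0,0,0,0],[0,0,0,0,0,0,0]]}}

```text
t: 47.45
eef_pos: [489.0, 14.7, 237.7]
tcp_rot: [-3.141, 0.003, 0.006]
ft_force: [-0.1, 0.7, -0.6]
opening: 0.285
```

```bash
python3 go.py 488.7 12.7 225 0
python3 - <<'E'
from cell import *; from h import *
c=read_camera("wrist"); cv2.imwrite("pics/w26.png",cv2.resize(c["img"][130:300,140:380,::-1],None,fx=3,fy=3))
c=read_camera("scene"); cv2.imwrite("pics/s26.png",cv2.resize(c["img"][70:220,250:400,::-1],(600,600)))
E
```

```text
t 47.45 p [489.   14.7 237.7] rpy [-3.141e+00  3.000e-03  6.000e-03] F [-0.1  0.7 -0.6] open 0.285 j6 1.46
tool shift m [-0.0003  0.002   0.0127] turn [-0.001  0.003  0.006] rows 1
```

View pics/w26.png

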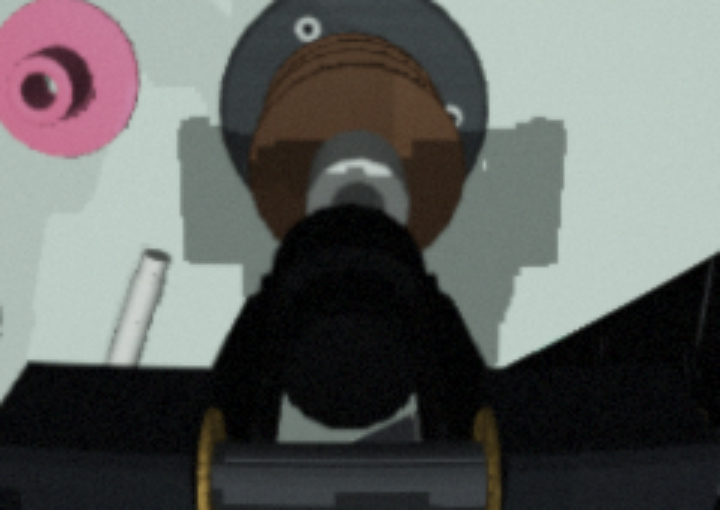

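View pics/s26.png

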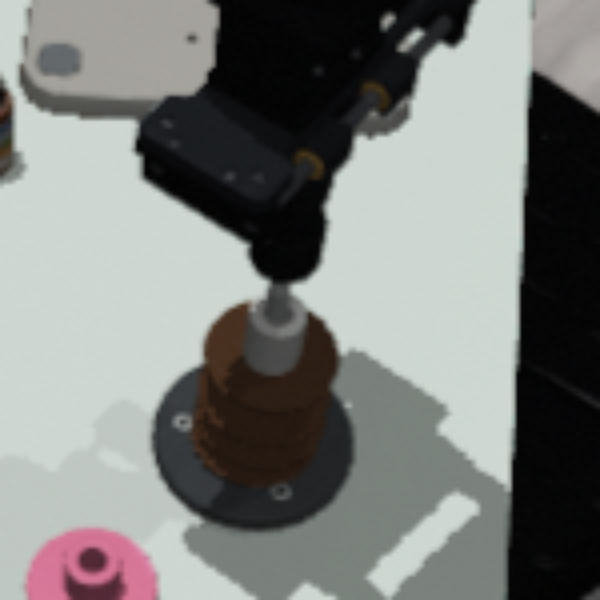

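>>> {"name": "play_rows", "arguments": {"moves": [[0,0.002,0.006,0,0.003,0.006,0],[0,0,0,0,0,0,0]]}}

```text
t: 47.75
eef_pos: [489.4, 12.4, 232.2]
tcp_rot: [-3.141, -0.003, -0.001]
ft_force: [0.2, 0.3, -0.4]
opening: 0.283
```

```bash
python3 go.py 488.6 12.7 190 0
```

```text
t 47.75 p [489.4  12.4 232.2] rpy [-3.141e+00 -3.000e-03 -1.000e-03] F [ 0.2  0.3 -0.4] open 0.283 j6 1.46
tool shift m [-0.0009 -0.0002  0.0422] turn [-0.001 -0.003 -0.001] rows 1
```

>>> {"name": "play_rows", "arguments": {"moves": [[-0.0008,0,0.01,0,-0.003,0,0],[-0.0003,0,0.01,0,-0.002,0,0],[-0.0003,0,0.008,0,-0.002,0,0]]}}

```text
t: 48.05
eef_pos: [488.2, 12.3, 203.1]
tcp_rot: [-3.141, 0.002, -0.001]
ft_force: [-0.1, -0.2, -0.6]
opening: 0.285
```

```bash
python3 go.py 488.6 12.7 190 0
```

```text
t 48.05 p [488.2  12.3 203.1] rpy [-3.141e+00  2.000e-03 -1.000e-03] F [-0.1 -0.2 -0.6] open 0.285 j6 1.46
tool shift m [ 0.0004 -0.0004  0.0131] turn [-0.001  0.002 -0.001] rows 1
```

The cap's underside is at 155, already over the tip, with no force. I'll lower gently to contact, expected at TCP ≈ 190.

>>> {"name": "play_rows", "arguments": {"moves": [[0.0004,-0.0003,0.008,0,0.001,0,0],[0,0,0.004,0,-0.001,0,0]]}}

```text
t: 48.25
eef_pos: [488.6, 12.7, 189.8]
tcp_rot: [-3.141, 0.003, -0.001]
ft_force: [-7.0, 1.7, 40.6]
opening: 0.282
```

>>> {"name": "play_rows", "arguments": {"moves": [[0,0,0.003,0,0,0,0]]}}

```text
t: 48.35
eef_pos: [489.6, 12.7, 188.5]
tcp_rot: [-3.141, 0.0, -0.001]
ft_force: [-6.2, 2.7, 40.4]
opening: 0.287
```

Seated at 189.8, with firm contact. Release and rise.

>>> {"name": "play_rows", "arguments": {"moves": [[0,0,-0.002,0,0,0,40],[0,0,0,0,0,0,60],[0,0,0,0,0,0,60],[0,0,0,0,0,0,60],[0,0,-0.03,0,0,0,60],[0,0,-0.045,0,0,0,60],[0,0,-0.045,0,0,0,60],[0,0,0,0,0,0,60]]}}

```text
t: 49.15
eef_pos: [489.4, 12.7, 312.4]
tcp_rot: [-3.141, 0.005, -0.001]
ft_force: [0.3, -0.1, -0.1]
opening: 0.6
```

>>> {"name": "play_rows", "arguments": {"moves": [[0,0.045,0,0,0,0,60],[0,0.045,0,0,0,0,60],[0,0.045,0,0,0,0,60],[0,0.045,0,0,0,0,60],[0,0.045,0,0,0,0,60],[0,0.03,0,0,0,0,60],[0,0,0,0,0,0,60],[0,0,0,0,0,0,60]]}}

```text
t: 49.95
eef_pos: [488.5, -250.9, 307.0]
tcp_rot: [-3.138, 0.007, 0.002]
ft_force: [-0.3, -0.1, 0.6]
opening: 0.601
```

```bash
python3 go.py
python3 - <<'E'
from cell import *; from h import *
s=read_camera("scene");t=read_camera("top")
cv2.imwrite("pics/sF.png",cv2.resize(s["img"][90:340,140:390,::-1],(600,600)))
cv2.imwrite("pics/tF.png",cv2.resize(t["img"][110:300,120:380,::-1],(780,570)))
for n,c in(("scene",s),("top",t)):
    g=c["img"].max(2); u,v=proj(c,(489.3,12.7,178))
    for ct,st,_ in blobs(g<28,60):
        if abs(ct[0]-u)<15 and abs(ct[1]-v)<15: print(n,ct.round(1),st,"pred mid",u.round(1),v.round(1),proj(c,(489.3,12.7,194)),proj(c,(489.3,12.7,142)))
E
```

```text
t 49.95 p [ 488.5 -250.9  307. ] rpy [-3.138e+00  7.000e-03  2.000e-03] F [-0.3 -0.1  0.6] open 0.601 j6 0.97
scene [319.9 140.6] [311 128  18  25 344] pred mid 320.2 136.8 [321.05478428 132.14400406] [318.46456416 146.92995059]
top [308.6 237.9] [303 231  15  14  64] pred mid 313.5 236.1 [314.61755631 236.1830353 ] [311.2480193 235.8523692]
```

View pics/sF.png

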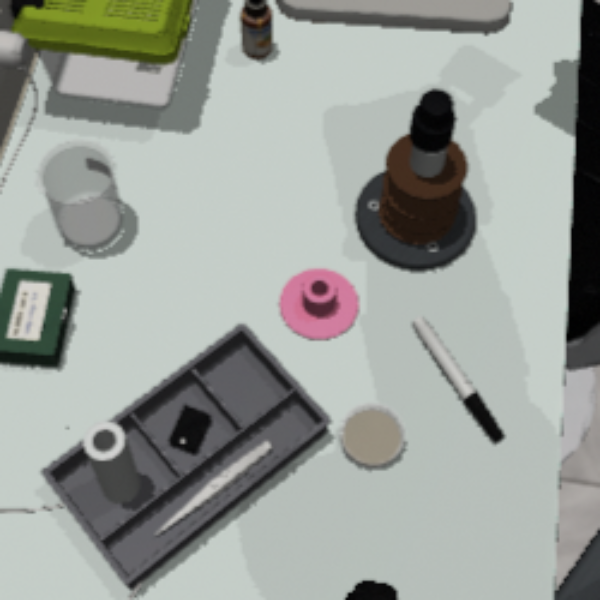

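View pics/tF.png

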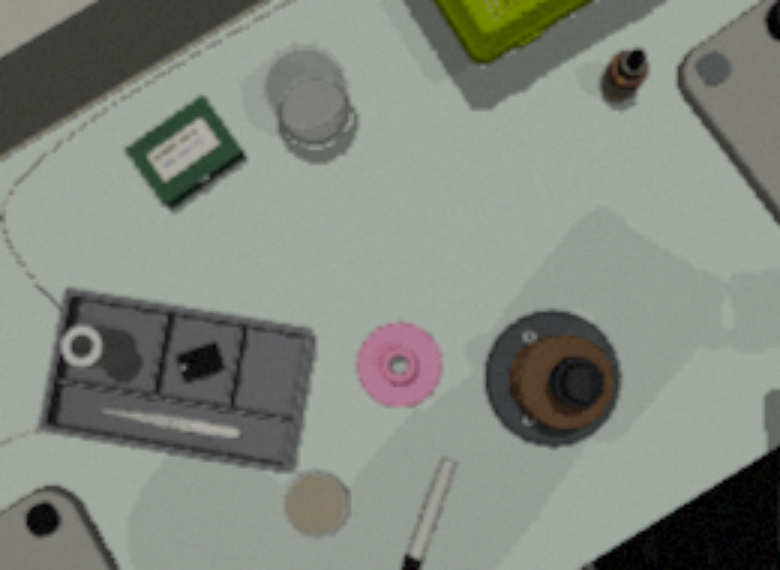

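The cap's blob in the scene view, with its box at (311,128) and 18 × 25 px, is the same as at the start. That means it is fully on. Last, I'll check whether the sleeve is upright, then hand in.

Run:
```python
from cell import *; from h import *
s=read_camera("scene");t=read_camera("top")
for n,c,f in(("scene",s,lambda p:(p-[140,90])*2.4),("top",t,lambda p:(p-[120,110])*3)):
    print(n,[f(proj(c,(525,398.3,z))).round(0) for z in (117,9)])
def sc(u,v): return (140+(u+.5)/2.4-.5,90+(v+.5)/2.4-.5)
def tc(u,v): return (120+(u+.5)/3-.5,110+(v+.5)/3-.5)
print(tri(s,sc(105,440),t,tc(81,345)))
job_done()
```

```text
scene [array([101., 439.]), array([119., 484.])]
top [array([ 81., 341.]), array([118., 343.])]
(array([522.31392426, 397.96637693, 119.47470677]), np.float64(0.7704786000271976))
the job is handed in; nothing more can be done
```

The sampler is made up and I handed the job in at about t = 50 s; handing in gives no verdict. The keeper cap stood in the narrowest cell, then the white sleeve went into the widest one. All four plates were present, so I threaded 14, 22, 30 and 38 from the bottom up, hubs up, and put the cap back on.

**Last checks:**
- **Cap:** it made firm contact at the expected height and looks the same in the scene view as when it was fully on at the start. The small dark patch of the cap in the top view fell about 5 px off its predicted position. I put that down to the low contrast of the mask, but did not look further.
- **Plates:** they look stacked flat and in order in the pictures. I did not measure their seated heights one by one.
- **Sleeve:** its top is at about (522, 398, 119) mm against about (525, 398, 117) expected, so it is upright to within the camera error.
- **Surroundings:** the beaker, dropper, dish and pink look-alike plate are where they were, the jaws are open and the arm is clear.

Pressing the cap and sleeve down gave brief wrist forces of up to about 62 N, under the 120 N limit. I saw no plate get knocked aside during the run.

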